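# Pack and seal a dry sample box

### The job

Pack the dry transport box: tip the steel hopper by its handle so that all desiccant canisters slide into the box's middle trough and stand it upright again, and set every sample jar upright in the bays on either side of the trough. When all that is in, lay the lid on the gasket and seal it by pressing its corners down one after another, each fully home before the next, until the lid sits flat on the rim. Leave the foam rack, the pot and the beaker where they are.

Things in the scene. Friction and masses are not known exactly. Their poses are not given: they have to be found in the camera images.
- box: Fixed white plastic transport box, open on top. Origin: centre of its underside, on the bench; x along its long side, y towards the hopper, z up. Rim top 58 mm up, 268 x 164 mm outside (x by y), 20 mm wide all round; opening 228 x 124 mm; inner floor 5 mm up.
- box_mid (a point): centre of the box's rim top. Inside, two grey dividers along y, 47 mm high, at the box's x = -28 and +28 mm (4 mm thick), make a middle trough 52 mm wide for the canisters and on either side of it a jar bay 84 x 124 mm, centred at x = -72 and +72 mm. A gasket of four black corner pieces stands on the rim, 8 mm proud.
- pivot (a point): middle of the hopper's hinge line (along the box's x), at box coordinates (0, 106, 124) mm, carried between two posts 134 mm tall, 72 mm apart over the outsides, standing 17 mm beyond the rim. Steel hopper: inside 44 x 55 mm, 60 mm deep below the hinge line, its spout wall 76 mm above it, 49 mm wide.
- hopper (a joint): tilt of the hopper in rad: 0 upright on its stop, 2.3 fully tipped over the trough on its other stop; positive turns about the box's +x. Stiff hinge: it stays roughly where it is left and moves with some 2 to 4 N at the handle. The canisters slide out at about 2 rad and over.
- handle (a point): grip point of the hopper's black round handle bar, 12 mm diameter, 60 mm long, parallel to the hinge line, 64 mm to the box's -x side of pivot. It runs on a circle of 75 mm radius about the hinge line: at joint 0 24 degrees above level on the +y side, at 2.3 24 degrees above level on the -y side, over the top in between. Pinched from above, it turns between the fingers.
- lid_handle (a point): centre of the lid's black handle bar: 104 mm long along the lid's x, 14 mm wide and high, top 35 mm above the lid's top face, 21 mm free below the bar between the feet at its ends.
- lid_top (a point): centre of the top face of the loose grey lid, 268 x 164 mm, plate 8 mm, 0.4 kg, tabs 16 mm below the plate fitting the box's opening with 4 mm play (either way round). x along its long side, z up. 24 mm up on the bench, 74 on the unpressed seal, 66 when sealed flat on the rim. Discs on its corners (x = +-124, y = +-72 mm) mark where to press.
- seal0 (a joint): how far the black gasket corner at the box's x = -124, y = -72 mm has been pressed down, in m: 0 up (8 mm proud of the rim), 0.008 fully home, level with the rim. It slides at about 8 to 10 N and stays where it is left. The lid is pressed on its top face, straight above this point.
- seal1 (a joint): how far the black gasket corner at the box's x = -124, y = 72 mm has been pressed down, in m: 0 up (8 mm proud of the rim), 0.008 fully home, level with the rim. It slides at about 8 to 10 N and stays where it is left. The lid is pressed on its top face, straight above this point.
- seal2 (a joint): how far the black gasket corner at the box's x = 124, y = 72 mm has been pressed down, in m: 0 up (8 mm proud of the rim), 0.008 fully home, level with the rim. It slides at about 8 to 10 N and stays where it is left. The lid is pressed on its top face, straight above this point.
- seal3 (a joint): how far the black gasket corner at the box's x = 124, y = -72 mm has been pressed down, in m: 0 up (8 mm proud of the rim), 0.008 fully home, level with the rim. It slides at about 8 to 10 N and stays where it is left. The lid is pressed on its top face, straight above this point.
- can0_mid (a point): centre of a white desiccant canister, a short cylinder of 20 mm diameter and 16 mm length, 14 g, at first standing in the upright hopper. Only its position matters.
- can1_mid (a point): centre of a white desiccant canister, a short cylinder of 20 mm diameter and 16 mm length, 14 g, at first standing in the upright hopper. Only its position matters.
- can2_mid (a point): centre of a white desiccant canister, a short cylinder of 20 mm diameter and 16 mm length, 14 g, at first standing in the upright hopper. Only its position matters.
- can3_mid (a point): centre of a white desiccant canister, a short cylinder of 20 mm diameter and 16 mm length, 14 g, at first standing in the upright hopper. Only its position matters.
- jar0_mid (a point): centre (19 mm above its foot) of a closed squat sample jar, 38 mm diameter, 38 mm high, 80 g, heavy at the foot, red screw cap, z up along its axis. Stands on the bench at first. Some of the four may be absent.
- jar1_mid (a point): centre (19 mm above its foot) of a closed squat sample jar, 38 mm diameter, 38 mm high, 80 g, heavy at the foot, red screw cap, z up along its axis. Stands on the bench at first. Some of the four may be absent.
- jar2_mid (a point): centre (19 mm above its foot) of a closed squat sample jar, 38 mm diameter, 38 mm high, 80 g, heavy at the foot, red screw cap, z up along its axis. Stands on the bench at first. Some of the four may be absent.
- jar3_mid (a point): centre (19 mm above its foot) of a closed squat sample jar, 38 mm diameter, 38 mm high, 80 g, heavy at the foot, red screw cap, z up along its axis. Stands on the bench at first. Some of the four may be absent.
- foam_rack: bystander: white foam rack 110 x 180 x 30 mm with five capped tubes up to 100 mm high; origin under its centre.
- specimen_pot: bystander: white pot with green cap, 60 mm diameter, 75 mm high; origin under its centre.
- glass_beaker: bystander: empty glass beaker, 70 mm diameter, 85 mm high; origin under its centre.
Things that resemble listed ones, but are neither listed nor needed, are in the scene too. Leave any blue or green look-alike of the part that bears jar1_mid alone. What is shaped like the part that bears jar2_mid but black is not meant.

How it is judged:
By the outcome, as a careful person would: the job done as asked, in the order asked, and still so for the second after the job is handed in, with the robot touching nothing.
Of jar0, jar1, jar2, jar3 only 2 to 4 are there at a start; the rules pass over those that are not, and their reading is None.
At some moment in a run one of jar0, jar1, jar2, jar3, lid may be knocked a few centimetres aside while the robot is not near it.
It also fails if it takes over 210 s, if anything falls off the work surface, if the arm or the gripper's body presses on something with over 40 N, if the wrist force passes 120 N, or if a joint passes its speed limit or range.

### The arm

A 6-joint arm with a two-finger parallel gripper is mounted at the origin on the work surface. World frame = base frame: x ahead of the robot, y to its left, z up, the work surface at z = 0. Lengths are in mm, angles in degrees, forces in N, time in s.
With the tool pointing down it reaches from about 325 to 850 mm from the base axis. Payload 4.4 kg.
Tool frame: the origin (TCP) lies on the centre line of the jaws, within the pads' length; the fingertips stand 22 mm ahead of it and the grasp point (between the pads) lies 3 mm ahead of it; z points along the fingers, y is the direction in which the jaws open and shut (so a half turn about z gives the same grasp; the last joint's range is limited). The gripper opens to 94 mm and grips with 3 to 60 N. Pads are 16 mm wide; open, the fingers measure 119 mm over their backs; the gripper's body (75 mm by 177 mm) begins 78 mm behind the grasp point.
Start: joints at [61.965, 11.837, 88.321, -0, 79.842, -8.623], TCP at [191.114, 542.312, 227.447] pointing down, gripper open.
Joint ranges: [-156.59, 156.59], [-49.26, 127.26], [12.9, 141.05], [-63.56, 243.56], [4.71, 150.69], [-161.64, 161.64]. Speed limits (degrees/s): [159.86, 159.86, 180, 180, 180, 180].

### API

Orientations are given as a 3x3 rotation matrix whose columns are the frame's x, y, z axes.
In Python, from workcell import arm gives the robot as it stands.
- The arm moves only by the shell command python3 -m creep 'ROWS'. ROWS is JSON, one flat list of numbers, 7 for each row, row after row: the shift along the world's x, y, z in units of 60 mm (1.0 is 60 mm), then the turn, a rotation vector about the world's x, y, z in units of 6 degrees (1.0 is 6 degrees), then the opening, from 0 (shut) to 1 (fully open). A call has 1 to 8 rows; each row is the pose to reach, as a shift and turn from the pose commanded when the call began; what a row does not reach only later rows make up. A row lasts 1/8 s, in which the tool goes at most 62.5 mm and 10.7 degrees, less where a joint would pass 70% of its speed; a pose out of reach is approached as far as the arm can. A call with a gripper value outside its range is refused whole. The fingers move at their own pace and stop on an object; the grip force is fixed at half the most. Time passes only in rows, so rows that repeat a pose let the fingers close. It gives the time, the measured TCP pose, the force and the opening at its end, in the units of the state.
- arm.get_state(): the state, without advancing time (a new reading comes with each control period).
- arm.snapshot(name): name is "scene" or "side" or "wrist"; returns a dict with "pixels" (420x560x3 uint8, blue, green, red), "vfov" (degrees; the focal length in pixels is half the picture's height over the tangent of half this angle, whatever the lens; pixels are square), "cx", "cy" (the principal point, pixels), "k1" (the pictures are not rectified: a ray, as slopes to the right and down, at radius r is drawn at 1 + k1 r^2 times it, then the intrinsics apply), "cam_to_world" (4x4, takes a point from camera to world coordinates). Camera axes: x right, y up, looking along -z (the intrinsics and any distortion apply to the point x, -y, -z); pixel columns grow to the right and rows downward; lengths in mm; the calibration is good to about 2 mm. A picture is of the moment at which its call begins. There is no depth.
- arm.job_done(): hands the job in, once; it reports no verdict.
The state is a dict: "time_s": time; "joint_pos": joint angles; "qd": joint speeds; "joint_torque": joint torques, N m; "tool_pos": TCP position; "tcp_rot": TCP orientation; "force": force on the tool from outside, world axes, zero at the start; "torque": the same for the moment, N m; "opening": opening from 0.0 (shut) to 1.0 (fully open).
Only numpy, scipy, OpenCV 4.12 (cv2) and the standard library are available. Lean on these libraries where they do the work, as an engineer would, in place of code of your own. Each camera call takes 0.05 s, during which the arm holds its last target.

## Working session

There is one attempt and no reset: what is moved stays moved. The work goes in short steps, Python scripts to look and compute and a shell command to move; the robot and the scene stay as the last step left them, time stands still between calls to the robot, and variables do not carry over. Pictures are saved under pics/ and viewed, and the job is handed in when it is done.

```bash
ls; mkdir -p pics
cat > h.py <<'E'
import numpy as np, cv2
from workcell import arm
def snap(name, fn):
    s=arm.snapshot(name); cv2.imwrite('pics/'+fn+'.png', s['pixels']); 
    np.savez('pics/'+fn+'.npz', **{k:v for k,v in s.items()}); return s
def load(fn):
    d=np.load('pics/'+fn+'.npz'); return {k:d[k] for k in d.files}
def f(s): return s['pixels'].shape[0]/2/np.tan(np.radians(float(s['vfov']))/2)
def proj(s,P):
    P=np.atleast_2d(np.asarray(P,float)); M=np.linalg.inv(np.asarray(s['cam_to_world']))
    c=P@M[:3,:3].T+M[:3,3]; x=c[:,0]/-c[:,2]; y=-c[:,1]/-c[:,2]
    r2=x*x+y*y; k=1+float(s['k1'])*r2
    return np.c_[s['cx']+f(s)*x*k, s['cy']+f(s)*y*k]
def ray(s,u,v):
    xd=(u-s['cx'])/f(s); yd=(v-s['cy'])/f(s); x,y=xd,yd
    for _ in range(50):
        k=1+float(s['k1'])*(x*x+y*y); x,y=xd/k,yd/k
    T=np.asarray(s['cam_to_world']); d=T[:3,:3]@np.array([x,-y,-1.0]); return T[:3,3],d/np.linalg.norm(d)
def onz(s,u,v,z):
    o,d=ray(s,u,v); return o+d*(z-o[2])/d[2]
def tri(obs):
    A=np.zeros((3,3));b=np.zeros(3)
    for s,u,v in obs:
        o,d=ray(s,u,v);Q=np.eye(3)-np.outer(d,d);A+=Q;b+=Q@o
    return np.linalg.solve(A,b)
E
python3 - <<'E'
from h import *
for n in ['scene','side','wrist']:
    s=snap(n,n+'0'); print(n,s['vfov'],s['cx'],s['cy'],s['k1']); print(np.round(s['cam_to_world'],3))
print(arm.get_state())
E
```

```text
pics
scene 54.052208055633024 270.9735864452989 209.18331820861783 -0.04686417831440922
[[-8.87000e-01 -3.26000e-01  3.27000e-01  9.48381e+02]
 [ 4.61000e-01 -6.53000e-01  6.01000e-01  7.11099e+02]
 [ 1.80000e-02  6.84000e-01  7.29000e-01  8.90005e+02]
 [ 0.00000e+00  0.00000e+00  0.00000e+00  1.00000e+00]]
side 52.29427026420508 281.71849568902206 204.77872563968901 -0.09167384718001965
[[ 9.26000e-01  2.07000e-01 -3.16000e-01  1.66488e+02]
 [-3.78000e-01  4.97000e-01 -7.81000e-01 -9.12815e+02]
 [-5.00000e-03  8.43000e-01  5.39000e-01  8.08208e+02]
 [ 0.00000e+00  0.00000e+00  0.00000e+00  1.00000e+00]]
wrist 58.46093484197658 279.9739798092774 207.43835492329518 -0.07471577695724062
[[ 3.33000e-01 -9.13000e-01 -2.35000e-01  1.22415e+02]
 [ 9.43000e-01  3.22000e-01  8.60000e-02  5.65485e+02]
 [-3.00000e-03 -2.50000e-01  9.68000e-01  3.82558e+02]
 [ 0.00000e+00  0.00000e+00  0.00000e+00  1.00000e+00]]
{'time_s': 0.15, 'joint_pos': array([ 6.19643842e+01,  1.18751789e+01,  8.83833475e+01,  5.76588967e-04,
        7.98404005e+01, -8.62215933e+00]), 'qd': array([-0.0230225 , -0.12510554, -0.29029889,  0.01414018, -0.00862886,
        0.04012284]), 'joint_torque': array([-8.71564657e-05, -3.71315467e+01, -2.81813747e+01,  6.99121621e-02,
        3.27796536e-02, -1.27094945e-04]), 'tool_pos': array([190.85235563, 541.80650177, 226.55817654]), 'tcp_rot': array([[-9.43143918e-01,  3.32383630e-01, -8.20279475e-04],
       [ 3.32384534e-01,  9.43142732e-01, -1.51933575e-03],
       [ 2.68638293e-04, -1.70560049e-03, -9.99998509e-01]]), 'force': array([-0.60525412, -0.62142403,  0.26890406]), 'torque': array([0.01590619, 0.00583614, 0.0108102 ]), 'opening': 0.9991090385991023}
```

View pics/scene0.png

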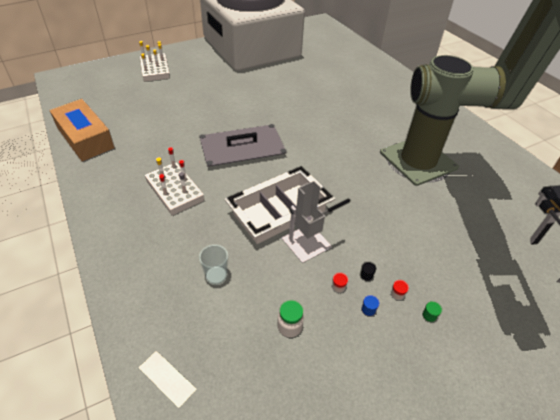

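View pics/side0.png

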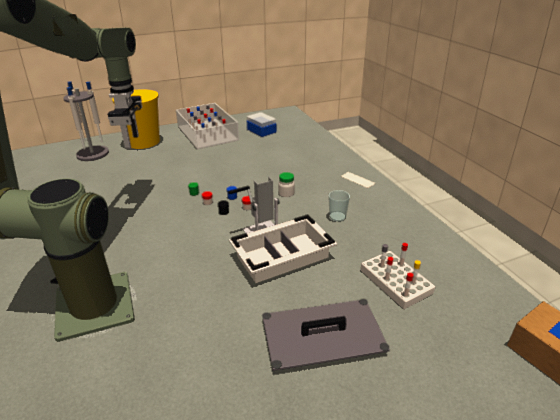

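View pics/wrist0.png

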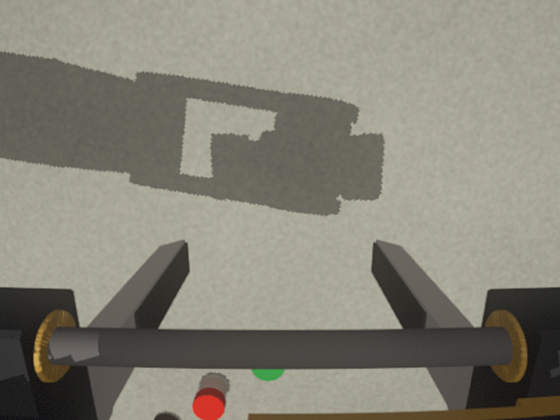

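The scene camera shows the box at about (280,203) px, the lid at (242,146), and red jars at (340,282) and (400,289). The black, blue and green look-alikes stand near the jars. I'll measure on enlarged views.

```bash
cat >> h.py <<'E'
def crop(fn,u0,v0,u1,v1,out,k=5):
    im=cv2.imread('pics/'+fn+'.png')[v0:v1,u0:u1]
    im=cv2.resize(im,None,fx=k,fy=k,interpolation=cv2.INTER_CUBIC)
    for u in range((u0+9)//10*10,u1,10):
        cv2.putText(im,str(u),((u-u0)*k,8),0,.3,(0,255,255)); cv2.line(im,((u-u0)*k,10),((u-u0)*k,16),(0,255,255))
    for v in range((v0+9)//10*10,v1,10):
        cv2.putText(im,str(v),(0,(v-v0)*k+4),0,.3,(0,255,255)); cv2.line(im,(22,(v-v0)*k),(28,(v-v0)*k),(0,255,255))
    cv2.imwrite('pics/'+out+'.png',im)
E
python3 - <<'E'
from h import *
crop('scene0',190,115,350,265,'c1',5-1)
crop('side0',220,165,345,285,'c2',5)
crop('side0',255,290,395,375,'c3',5)
E
```

```text
(no output)
```

View pics/c1.png

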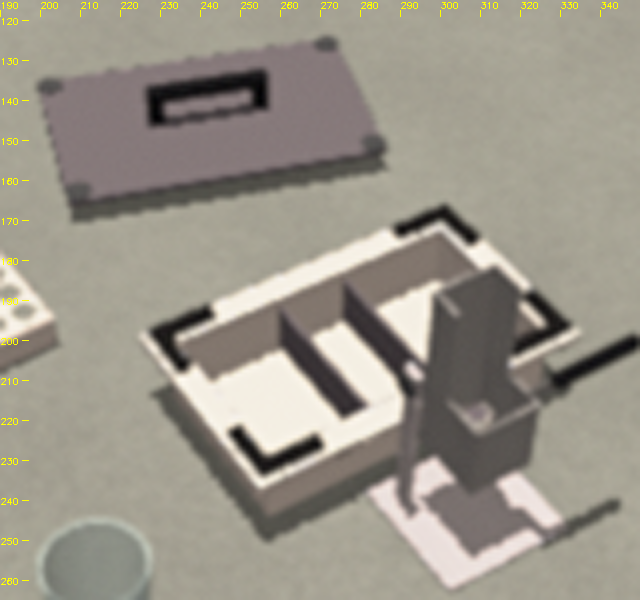

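View pics/c2.png

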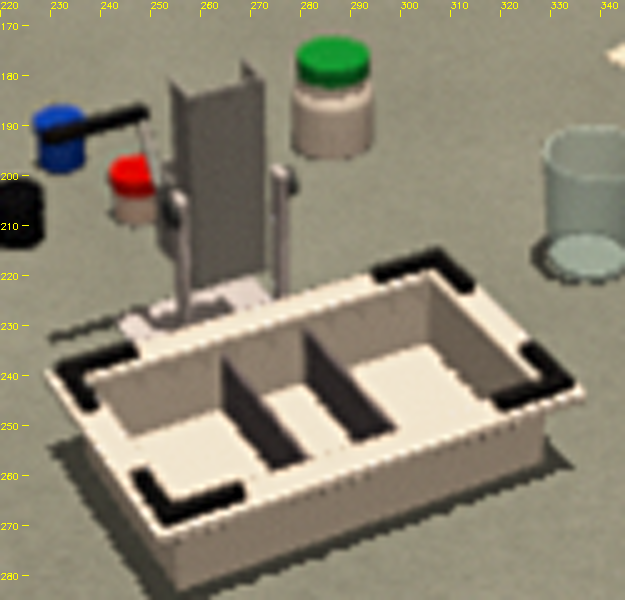

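View pics/c3.png

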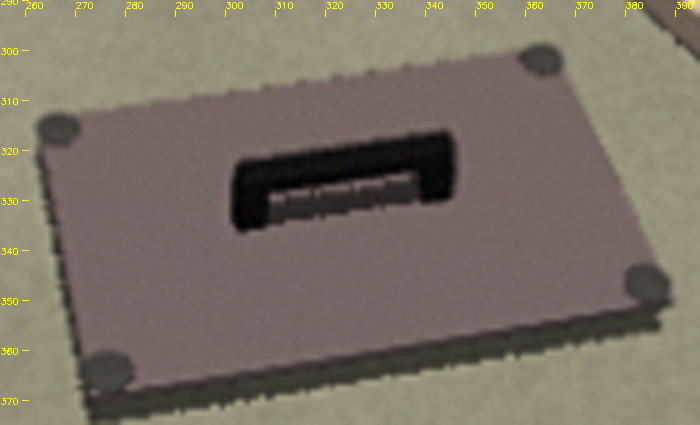

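Run:
```python
from h import *
from scipy.optimize import least_squares
A,B=load('scene0'),load('side0')
def fit(cor, z, ob, init):
    def T(p):
        c,s=np.cos(p[2]),np.sin(p[2]); return np.c_[cor@np.array([[c,s],[-s,c]])+p[:2], np.full(len(cor),z)]
    def r(p): return np.concatenate([(proj(s,T(p))[[i for i,_,_ in o]]-np.array([[u,v] for _,u,v in o])).ravel() for s,o in ob])
    q=least_squares(r,init); print(np.round(q.x[:2],1),np.degrees(q.x[2]),'res',np.round(q.fun,1)); 
    for o in ob:
        q1=least_squares(lambda p:(proj(o[0],T(p))[[i for i,_,_ in o[1]]]-np.array([[u,v] for _,u,v in o[1]])).ravel(),init);print('  single',np.round(q1.x[:2],1),np.degrees(q1.x[2]))
    return q.x
cb=np.array([[-134,-82],[134,-82],[134,82],[-134,82.]])
b=fit(cb,58,[(A,[(2,255.5,236.75),(3,335,198),(1,225,199.5)]),(B,[(0,253,273),(1,337.6,243),(3,229.6,240)])],[450,150,0.4])
cl=np.array([[-124,-72],[124,-72],[124,72],[-124,72.]])
l=fit(cl,24,[(A,[(1,202.5,136.5),(0,271.5,125.75),(3,283.3,150.75),(2,209.5,162.5)]),(B,[(0,276.6,364),(1,384,346.6),(2,363,302),(3,266.6,316)])],[400,-100,0.2])
print(onz(A,400,286,38),onz(A,340,279.5,38))
crop('scene0',320,255,450,330,'c4',6); crop('side0',180,170,270,225,'c5',7)
```

```text
[534.7  -2.7] 6.729132225628129 res [-0.7  0.  -1.4 -1.2 -1.5 -0.3 -0.7 -0.5 -1.  -1.1 -1.8 -0.7]
  single [532.2   0.8] 5.955617774452685
  single [536.7  -7.3] 6.075499657652129
[ 508.  -319.8] -11.796777859406317 res [-0.8 -0.3 -0.7 -0.1 -0.9 -0.4 -0.8 -0.1 -0.9  0.3 -0.2 -0.1 -0.2 -0.4
 -0.9 -0.5]
  single [ 506.  -317.5] -11.863535876558272
  single [ 509.1 -320.5] -11.757409001836109
[402.54916461 378.5188001   38.        ] [523.49576332 295.59248959  38.        ]
```

View pics/c4.png

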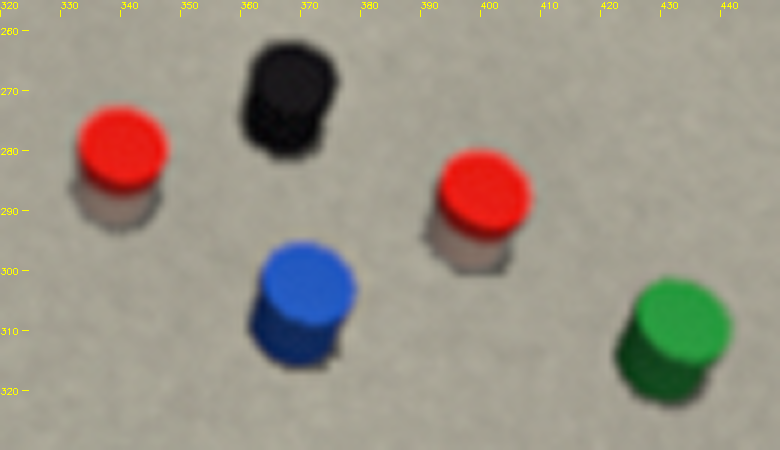

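View pics/c5.png

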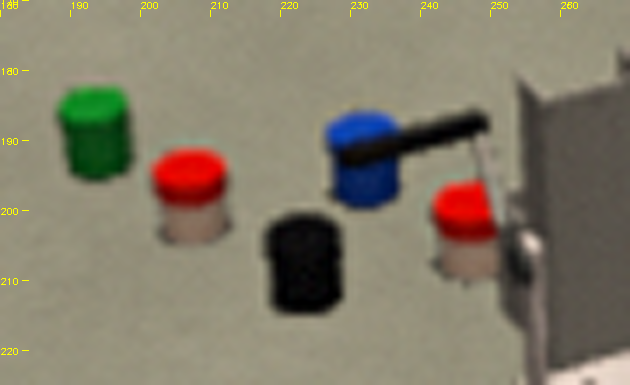

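Run:
```python
from h import *
A,B=load('scene0'),load('side0')
print('jarA',onz(A,400.2,286.7,38),onz(B,206.7,193.9,38),tri([(A,400.2,286.7),(B,206.7,193.9)]))
print('jarB',onz(A,340.1,278.9,38),onz(B,246.7,199.5,38))
print('black',onz(A,368.7,267.5,38),onz(B,223.4,203.5,38));print('blue',onz(A,371.2,302,38));print('green',onz(A,433,308,38))
# box pts
b=np.array([534.7,-2.7]);th=np.radians(6.7);R=np.array([[np.cos(th),-np.sin(th)],[np.sin(th),np.cos(th)]])
for n,p in [('handle',(-64,174.5)),('hmid',(-64,106)),('hend',(-64,37.5)),('bay-',(-72,-18)),('bay+',(72,-18))]: print(n,R@p+b)
print('handle px', proj(A,np.r_[R@(-64,174.5)+b,154.5]),proj(B,np.r_[R@(-64,174.5)+b,154.5]))
```

```text
jarA [403.40910074 380.32668206  38.        ] [402.69563153 370.46294349  38.        ] [402.71067975 378.46756607  34.18687029]
jarB [522.29051088 294.24127715  38.        ] [520.50893257 281.07334952  38.        ]
black [438.29770738 298.73011586  38.        ] [439.89781308 287.09328136  38.        ]
blue [492.77513497 382.04395573  38.        ]
green [371.76927664 462.63936942  38.        ]
handle [450.77803481 163.14135117]
hmid [458.7699803   95.10916168]
hend [466.76192579  27.07697218]
bay- [465.2917865  -28.97736476]
bay+ [608.30836003 -12.17677862]
handle px [[341.05534156 202.45484131]] [[235.0378026  190.42153715]]
```

```bash
python3 -m creep '[1.2,-0.9,0.2,0,0,1,1, 2.4,-1.8,0.4,0,0,2,1, 3.6,-2.7,0.4,0,0,3,1, 4.8,-3.5,0.4,0,0,4.3,1, 4.8,-3.5,0.4,0,0,4.3,1, 4.8,-3.5,0.4,0,0,4.3,1, 4.8,-3.5,0.4,0,0,4.3,1]'
python3 - <<'E'
from h import *
s=snap('wrist','w1'); print(arm.get_state()['tcp_rot'].round(4))
E
```

```text
time_s: 1.02
tool_pos: [481.3, 330.0, 250.9]
tcp_rot: [[-0.994, -0.106, -0.0], [-0.106, 0.994, -0.001], [0.0, -0.001, -1.0]]
force: [-0.1, 0.0, 0.4]
opening: 1.001
[[-9.941e-01 -1.084e-01 -1.400e-03]
 [-1.084e-01  9.941e-01 -1.000e-04]
 [ 1.400e-03  0.000e+00 -1.000e+00]]
```

View pics/w1.png

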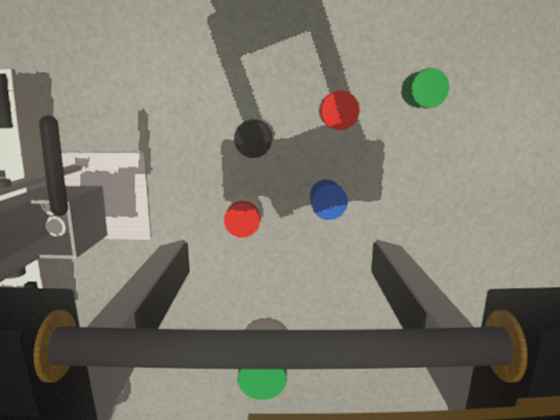

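Wrist view: red caps at about (340,110) and (242,218) px, the pot at (262,378), and the hopper handle bar from (48,120) to (58,210) on the left.

```bash
cat >> h.py <<'E'
def reds(s):
    h=cv2.cvtColor(s['pixels'],cv2.COLOR_BGR2HSV); m=(((h[...,0]<6)|(h[...,0]>174))&(h[...,1]>160)&(h[...,2]>90)).astype(np.uint8)
    n,l,st,c=cv2.connectedComponentsWithStats(m)
    return [(c[i],st[i]) for i in range(1,n) if st[i][4]>30]
E
python3 - <<'E'
from h import *
s=load('w1')
for c,st in reds(s): print(c.round(1),st, onz(s,*c,36).round(1))
for p in [(48,120),(58,210)]: print(onz(s,*p,154.5).round(1))
print(proj(s,[[481.3,330,0],[481.3,330,38]]))
A=load('scene0'); print([(c.round(1),onz(A,*c,36).round(1)) for c,_ in reds(A)])
E
```

```text
[339.3 109.9] [ 321   91   38   39 1139] [401.7 378.1  36. ]
[241.7 219.2] [225 202  35  35 963] [520.9 293.7  36. ]
[429.6 165.5 154.5]
[492.6 170.5 154.5]
[[280.81705491 179.03415217]
 [280.86015697 185.71518369]]
[(array([339.9, 279.7]), array([523.1, 295. ,  36. ])), (array([400. , 287.1]), array([403.3, 380.2,  36. ]))]
```

```bash
python3 -m creep '[-0.65,0.38,-0.6,0,0,0,0.65, -1.29,0.763,-1.5,0,0,0,0.65, -1.29,0.763,-2.4,0,0,0,0.65, -1.29,0.763,-2.9,0,0,0,0.65, -1.29,0.763,-2.9,0,0,0,0.65]'
python3 - <<'E'
from h import *
s=snap('wrist','w2'); s=arm.get_state(); print(s['tool_pos'],s['force'],s['opening'])
E
```

```text
time_s: 1.7
tool_pos: [397.7, 377.5, 74.5]
tcp_rot: [[-0.994, -0.114, -0.006], [-0.114, 0.994, -0.004], [0.007, -0.003, -1.0]]
force: [-0.1, -0.0, 0.3]
opening: 0.651
[399.81500821 378.4809667   76.81646785] [0.60195876 0.45169951 1.49212241] 0.6520150671255116
```

View pics/w2.png

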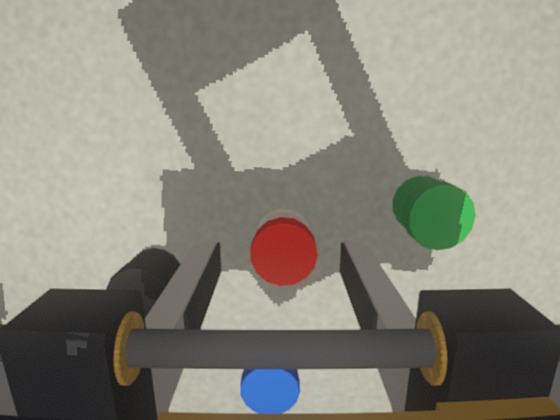

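The wrist view shows the red jar at (284,250) px, between the finger tips at (218,245) and (342,245). The black look-alike at (150,270) is outside the left finger.

```bash
python3 - <<'E'
from h import *
s=load('w2')
for c,st in reds(s): print(c.round(1),st, onz(s,*c,37).round(1))
E
python3 -m creep '[0,0,-0.4,0,0,0,0.65, 0,0,-0.82,0,0,0,0.65, 0,0,-0.82,0,0,0,0.65]'
```

```text
[283.3 251.4] [ 251  218   66   67 3474] [399.4 378.7  37. ]
time_s: 2.12
tool_pos: [401.4, 378.3, 28.7]
tcp_rot: [[-0.994, -0.112, -0.001], [-0.112, 0.994, -0.0], [0.001, -0.0, -1.0]]
force: [-0.3, 0.2, 0.2]
opening: 0.649
```

```bash
python3 -m creep '[0,0,0,0,0,0,0.3, 0,0,0,0,0,0,0.3, 0,0,0,0,0,0,0.3, 0,0,0,0,0,0,0.3, 0,0,0.5,0,0,0,0.3, 0,0,1.2,0,0,0,0.3]'
```

```text
time_s: 2.88
tool_pos: [400.2, 376.9, 99.2]
tcp_rot: [[-0.994, -0.111, -0.004], [-0.111, 0.994, -0.003], [0.004, -0.002, -1.0]]
force: [0.2, 0.1, 0.2]
opening: 0.401
```

```bash
python3 -m creep '[0,0,1,0,0,0,0.3, 0,0,2,0,0,0,0.3, 0,-0.5,3,0,0,0,0.3, 0.1,-1.4,3.33,0,0,0,0.3, 0.2,-2.3,3.33,0,0,0,0.3, 0.3,-3.2,3.33,0,0,0,0.3, 0.4,-4.1,3.33,0,0,0,0.3, 0.5,-5,3.33,0,0,0,0.3]';  python3 -m creep '[0.15,-0.9,0,0,0,0,0.3, 0.15,-1.3,0,0,0,0,0.3, 0.15,-1.3,0,0,0,0,0.3, 0.15,-1.3,0,0,0,0,0.3]'
python3 - <<'E'
from h import *
s=snap('wrist','w3'); snap('scene','s3'); s=arm.get_state(); print(s['tool_pos'],s['force'],s['opening'])
E
```

```text
time_s: 3.88
tool_pos: [431.2, 76.4, 299.7]
tcp_rot: [[-0.994, -0.111, -0.0], [-0.111, 0.994, -0.0], [0.0, -0.0, -1.0]]
force: [0.5, 0.2, -1.2]
opening: 0.4
time_s: 4.38
tool_pos: [440.4, 0.7, 299.7]
tcp_rot: [[-0.994, -0.111, -0.001], [-0.111, 0.994, 0.001], [0.001, 0.001, -1.0]]
force: [-1.0, 0.4, -0.5]
opening: 0.401
[440.52660889   1.11635791 299.88804088] [ 0.81707118 -0.18498038 -1.74554534] 0.3989702839652915
```

View pics/w3.png

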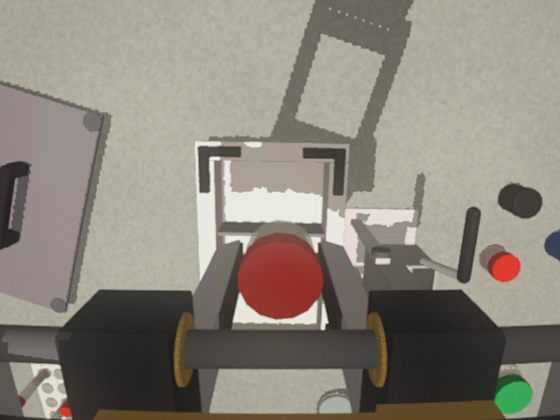

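View pics/s3.png

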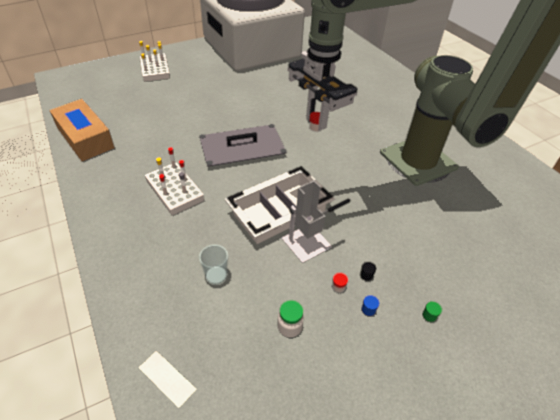

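The wrist view shows the box's near corners at about (196,142) and (349,144) px and the handle bar from (475,210) to (464,280). The jar hangs upright in the grip. I'll zoom in on these.

Run:
```python
from h import *
crop('w3',180,130,365,245,'c6',4); crop('w3',340,190,500,300,'c7',5)
```

```text
(no output)
```

View pics/c6.png

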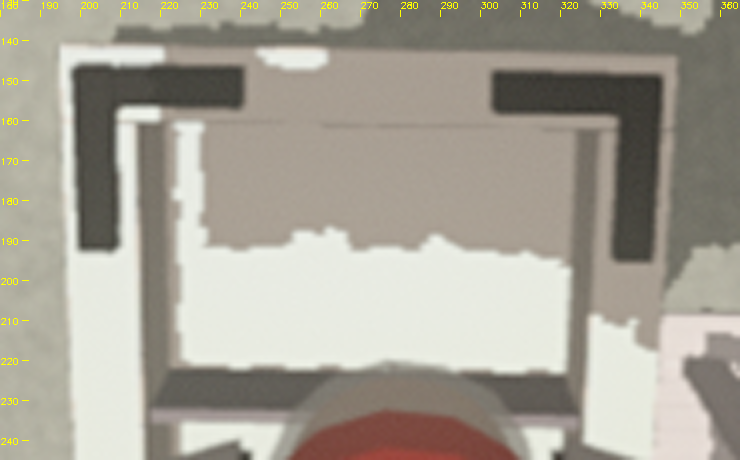

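View pics/c7.png

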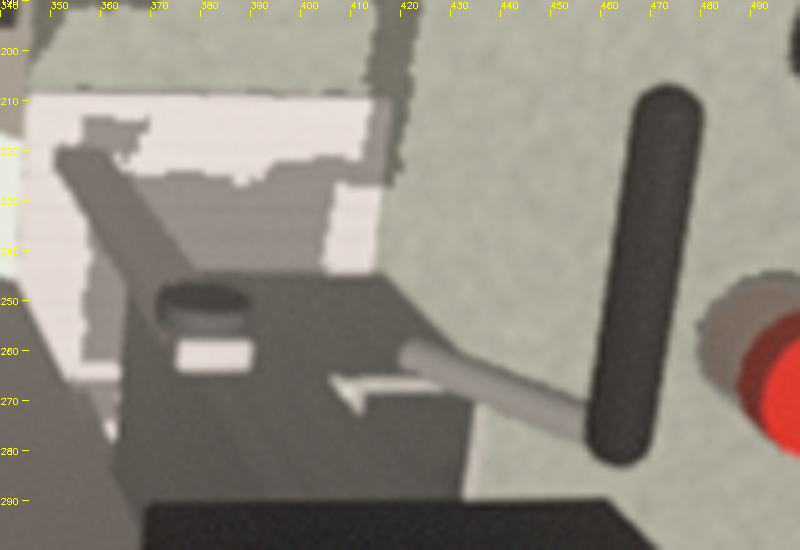

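```bash
cat > fitbox.py <<'E'
from h import *
from scipy.optimize import least_squares
def W(p,P):
    P=np.asarray(P,float); c,s=np.cos(p[2]),np.sin(p[2]); return np.c_[P[:,:2]@np.array([[c,s],[-s,c]])+p[:2],P[:,2]]
def fit(sets,init=(535,0,0.11)):
    r=lambda p:np.concatenate([(proj(s,W(p,[o[:3] for o in ob]))-np.array([o[3:] for o in ob])).ravel() for s,ob in sets])
    q=least_squares(r,init,loss='soft_l1',x_scale=[1,1,.01]);print(q.x[:2].round(1),np.degrees(q.x[2]).round(2),r(q.x).round(1));return q.x
E
python3 - <<'E'
from fitbox import *
w=load('w3'); A=load('scene0');B=load('side0')
obw=[(-134,-82,58,195,141),(-134,82,58,349.4,144),(-114,-62,58,214.5,160.5),(-114,62,58,330,162),(-30,-62,47,218,232.5),(-30,62,47,324.5,233.5)]
oh=[(-64,174.5,154.5,469,245)]
fit([(w,obw)]);fit([(w,oh+obw)])
oA=[(134,82,58,255.5,236.75),(-134,82,58,335,198),(134,-82,58,225,199.5)]
oB=[(-134,-82,58,253,273),(134,-82,58,337.6,243),(-134,82,58,229.6,240)]
p=fit([(w,obw),(A,oA),(B,oB)])
p=fit([(w,obw+oh),(A,oA)])
E
```

```text
[5.34e+02 1.00e-01] 5.42 [-0.5  0.2  0.7 -0.3 -0.7 -0.1  0.3  0.2 -0.6 -0.2  1.   0.5]
[534.6  -1.1] 4.82 [ 1.  -4.9 -0.4 -0.2  0.8  0.9 -0.7 -0.3  0.2  1.2 -1.4 -0.4  0.1  1.4]
[5.34e+02 2.00e-01] 5.55 [-0.8  0.4  0.5 -0.5 -0.9 -0.   0.1  0.1 -0.6 -0.1  0.9  0.4 -1.1  0.3
 -0.5  0.2 -0.8 -0.5 -2.3 -1.6 -1.6 -1.  -2.1 -1.8]
[ 5.342e+02 -4.000e-01] 5.16 [-0.5  0.   0.7  0.2 -0.8 -0.3  0.2  0.6 -1.  -0.3  0.5  0.8  1.5 -6.4
 -1.6 -0.  -0.6  0.4 -1.  -0.9]
```

```bash
python3 -m creep '[0.2,-0.2,-0.5,0,0,0,0.3, 0.39,-0.445,-1.4,0,0,0,0.3, 0.39,-0.445,-2.3,0,0,0,0.3, 0.39,-0.445,-3.1,0,0,0,0.3, 0.39,-0.445,-3.6,0,0,0,0.3, 0.39,-0.445,-4,0,0,0,0.3, 0.39,-0.445,-4.3,0,0,0,0.3, 0.39,-0.445,-4.42,0,0,0,0.3]'
python3 - <<'E'
from h import *
snap('wrist','w4'); s=arm.get_state(); print(s['tool_pos'],s['force'],s['opening'])
E
```

```text
time_s: 5.48
tool_pos: [463.2, -25.3, 34.4]
tcp_rot: [[-0.994, -0.113, -0.003], [-0.113, 0.994, 0.001], [0.003, 0.001, -1.0]]
force: [-11.2, 4.2, 38.3]
opening: 0.401
[463.68140277 -25.45371219  34.71991449] [ 0.97722202 -0.71499676 -0.95526736] 0.40067321654911214
```

View pics/w4.png

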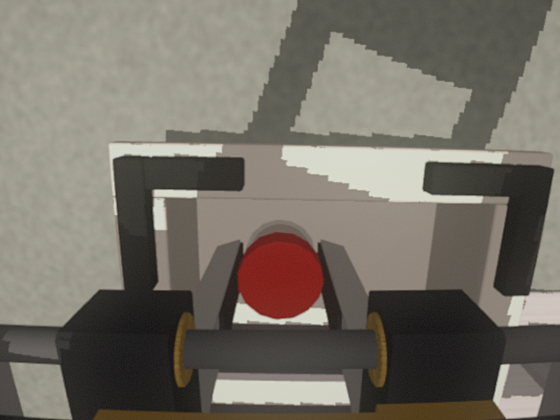

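The jar is inside the near bay at (280,275) px and has touched the floor. I'll release it and rise.

```bash
python3 -m creep '[0,0,0,0,0,0,0.48, 0,0,0,0,0,0,0.48, 0,0,0.15,0,0,0,0.48, 0,0,0.7,0,0,0,0.48, 0,0,1.5,0,0,0,0.48, 0,0,2.4,0,0,0,0.6, 0,0,3.3,0,0,0,0.7, 0,0.3,4.2,0,0,0,0.7]'
python3 - <<'E'
from h import *
snap('wrist','w5'); snap('side','d5');snap('scene','s5')
E
```

```text
time_s: 6.52
tool_pos: [463.9, -9.1, 289.7]
tcp_rot: [[-0.994, -0.109, 0.002], [-0.109, 0.994, -0.001], [-0.002, -0.001, -1.0]]
force: [0.7, 1.1, 0.2]
opening: 0.698
```

View pics/w5.png

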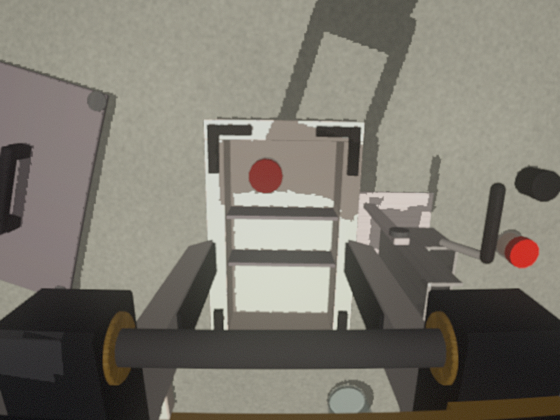

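View pics/d5.png

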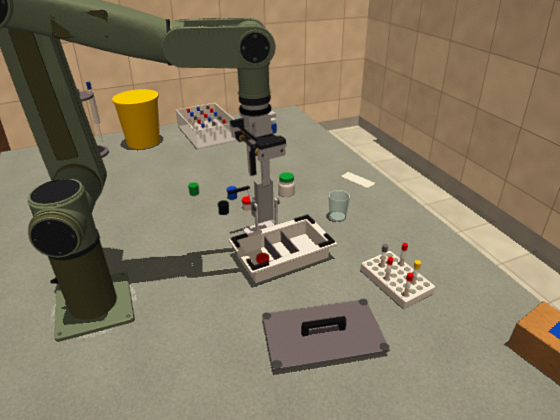

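The jar stands upright in the near bay, at (265,175) px in the wrist view. Next is jar B.

Run:
```python
from h import *
for n in ['s5','w5']:
    s=load(n); print(n,[(c.round(1),onz(s,*c,36).round(1)) for c,_ in reds(s)])
s=load('s3');print([(c.round(1),onz(s,*c,36).round(1)) for c,_ in reds(s)])
```

```text
s5 [(array([294.1, 190. ]), array([467.2, -31.1,  36. ])), (array([339.9, 279.7]), array([523.1, 295. ,  36. ]))]
w5 [(array([268.6, 165.9]), array([451.8, -24. ,  36. ])), (array([522.8, 252.5]), array([521.1, 290.8,  36. ]))]
[(array([314.4, 117.3]), array([ 214. , -326.7,   36. ])), (array([339.9, 279.7]), array([523.1, 295. ,  36. ]))]
```

```bash
python3 -m creep '[0.2,0.9,0,0,0,0,0.65, 0.4,1.8,0,0,0,0,0.65, 0.6,2.7,0,0,0,0,0.65, 0.8,3.6,0,0,0,0,0.65, 0.95,4.5,-0.2,0,0,0,0.65, 0.95,5.04,-0.8,0,0,0,0.65, 0.95,5.04,-1.7,0,0,0,0.65, 0.95,5.04,-2.6,0,0,0,0.65]';python3 -m creep '[0,0,-0.7,0,0,0,0.65, 0,0,-0.9,0,0,0,0.65, 0,0,-0.9,0,0,0,0.65]'
python3 - <<'E'
from h import *
s=snap('wrist','w6');print([(c.round(1),onz(s,*c,37).round(1)) for c,_ in reds(s)],arm.get_state()['tool_pos'])
E
```

```text
time_s: 7.68
tool_pos: [519.8, 293.7, 127.9]
tcp_rot: [[-0.994, -0.112, -0.002], [-0.112, 0.994, -0.001], [0.002, -0.001, -1.0]]
force: [-0.6, 0.4, -0.5]
opening: 0.648
time_s: 8.05
tool_pos: [520.5, 293.3, 76.0]
tcp_rot: [[-0.994, -0.111, -0.002], [-0.111, 0.994, -0.001], [0.002, -0.001, -1.0]]
force: [-0.2, 0.5, 0.3]
opening: 0.651
[(array([281. , 245.8]), array([519.9, 293. ,  37. ]))] [521.83692157 293.85544602  77.72085163]
```

View pics/w6.png

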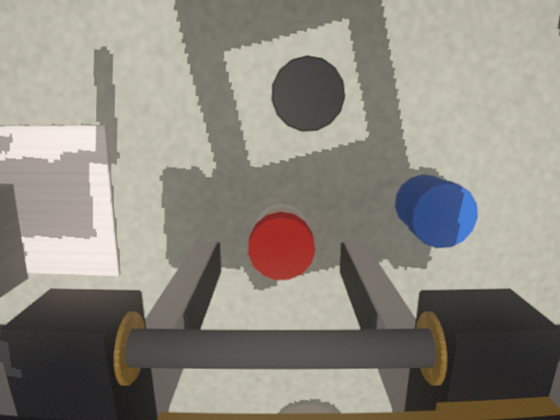

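The red jar is centred between the fingers at (281,246) px, with the blue one clear to the right.

```bash
python3 -m creep '[0,0,-0.4,0,0,0,0.65, 0,0,-0.81,0,0,0,0.65, 0,0,-0.81,0,0,0,0.65, 0,0,-0.81,0,0,0,0.3, 0,0,-0.81,0,0,0,0.3, 0,0,-0.81,0,0,0,0.3, 0,0,-0.81,0,0,0,0.3, 0,0,0,0,0,0,0.3]';python3 -m creep '[0,0,0.9,0,0,0,0.3, 0,0,1.8,0,0,0,0.3, 0,0,2.7,0,0,0,0.3, 0,0,3.6,0,0,0,0.3, 0.2,-0.9,3.7,0,0,0,0.3, 0.4,-1.8,3.7,0,0,0,0.3, 0.6,-2.7,3.7,0,0,0,0.3, 0.8,-3.6,3.7,0,0,0,0.3]'
```

```text
time_s: 9.1
tool_pos: [517.1, 292.2, 72.9]
tcp_rot: [[-0.994, -0.111, -0.01], [-0.111, 0.994, -0.004], [0.01, -0.003, -1.0]]
force: [0.3, -0.5, -0.8]
opening: 0.398
time_s: 10.1
tool_pos: [568.9, 76.2, 298.4]
tcp_rot: [[-0.994, -0.112, -0.001], [-0.112, 0.994, 0.0], [0.001, 0.0, -1.0]]
force: [0.1, -0.7, -1.5]
opening: 0.401
```

```bash
python3 -m creep '[0.35,-0.8,0,0,0,0,0.3, 0.64,-1.51,0,0,0,0,0.3, 0.64,-1.51,-0.9,0,0,0,0.3, 0.64,-1.51,-1.8,0,0,0,0.3, 0.64,-1.51,-2.6,0,0,0,0.3, 0.64,-1.51,-3.3,0,0,0,0.3, 0.64,-1.51,-3.7,0,0,0,0.3, 0.64,-1.51,-3.7,0,0,0,0.3]'
python3 - <<'E'
from h import *
s=snap('wrist','w7');print(arm.get_state()['tool_pos'])
E
```

```text
time_s: 11.1
tool_pos: [604.7, -12.4, 73.7]
tcp_rot: [[-0.994, -0.111, -0.007], [-0.111, 0.994, 0.001], [0.007, 0.002, -1.0]]
force: [0.5, 0.9, -1.0]
opening: 0.4
[606.54918977 -12.64451961  75.83707486]
```

View pics/w7.png

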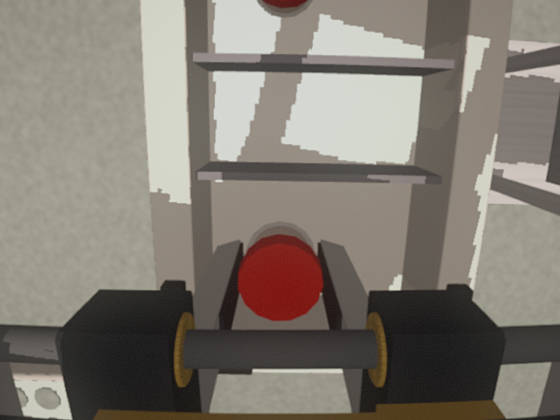

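The jar is over the far bay, clear of the divider at v≈170 px.

```bash
python3 -m creep '[0,0,-0.3,0,0,0,0.3, 0,0,-0.5,0,0,0,0.3, 0,0,-0.6,0,0,0,0.3, 0,0,-0.66,0,0,0,0.3, 0,0,-0.7,0,0,0,0.3, 0,0,-0.71,0,0,0,0.3]';  python3 -m creep '[0,0,0,0,0,0,0.48, 0,0,0,0,0,0,0.48, 0,0,0.15,0,0,0,0.48, 0,0,0.7,0,0,0,0.48, 0,0,1.5,0,0,0,0.48, -0.2,0,2.4,0,0,0,0.6, -0.6,0,3.3,0,0,0,0.6, -1.3,0.3,4.2,0,0,0,0.6]'
python3 - <<'E'
from h import *
snap('wrist','w8'); snap('side','d8');snap('scene','s8')
E
```

```text
time_s: 11.9
tool_pos: [607.8, -12.9, 34.8]
tcp_rot: [[-0.994, -0.111, 0.0], [-0.111, 0.994, -0.0], [-0.0, -0.0, -1.0]]
force: [-1.7, -0.1, 3.3]
opening: 0.4
time_s: 12.9
tool_pos: [534.6, 2.5, 283.1]
tcp_rot: [[-0.994, -0.11, 0.003], [-0.11, 0.994, -0.001], [-0.003, -0.001, -1.0]]
force: [0.3, -0.1, 0.3]
opening: 0.598
```

View pics/w8.png

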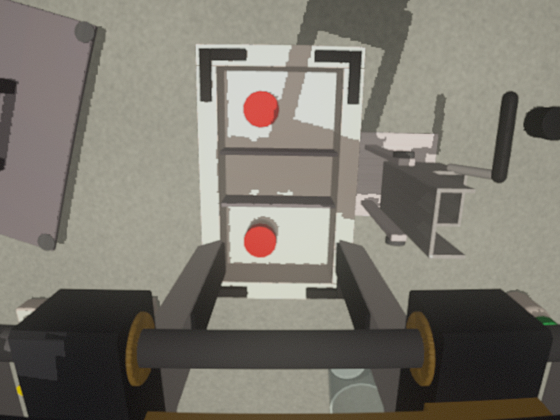

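View pics/d8.png

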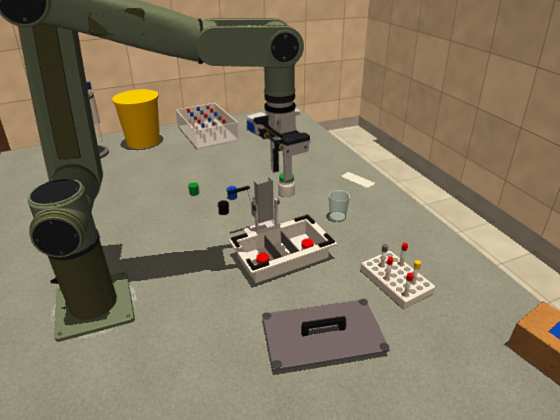

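Both jars stand in their bays, at (261,108) and (260,240) px. I'll refine the box and handle poses from this view.

Run:
```python
from fitbox import *
w=load('w8')
crop('w8',185,35,375,185,'c8',4); crop('w8',430,80,530,200,'c9',5)
a,b=onz(w,510.5,96,154.5),onz(w,498.5,178,154.5); print(a,b,(a+b)/2)
```

```text
[430.55847288 164.69432658 154.5       ] [493.03321769 170.26556849 154.5       ] [461.79584529 167.47994754 154.5       ]
```

View pics/c8.png

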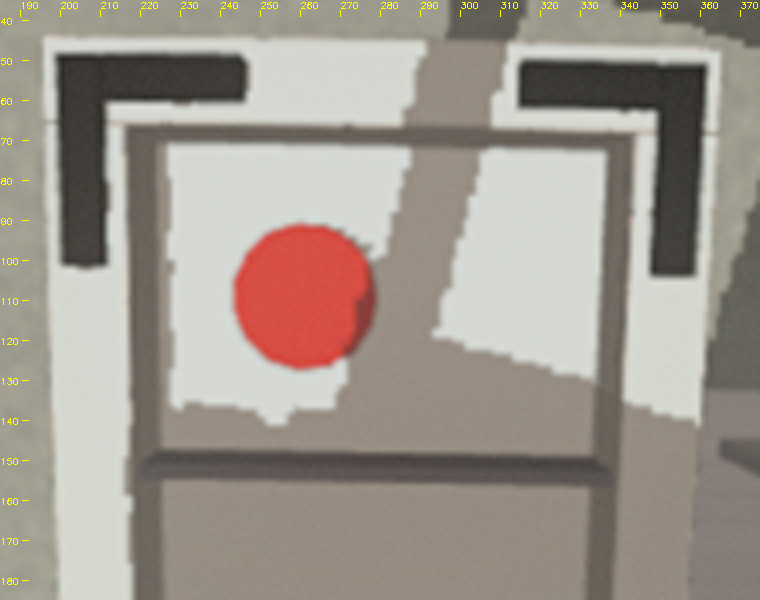

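View pics/c9.png

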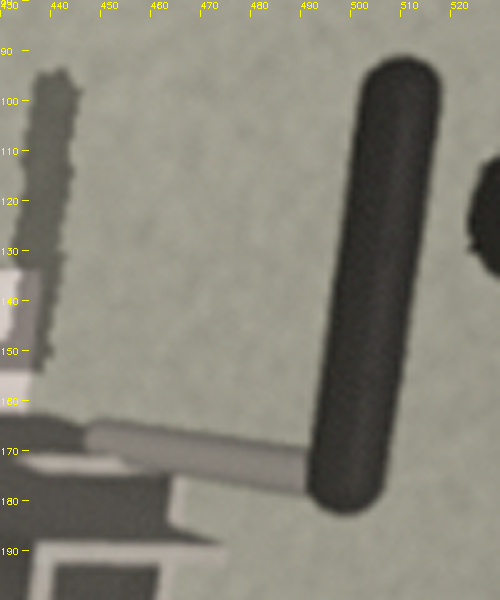

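Run:
```python
from fitbox import *
w=load('w8')
ob=[(-134,-82,58,195.7,44.3),(-134,82,58,364.6,47.3),(-114,-62,58,216.2,66.3),(-114,62,58,343.5,68.5)]
p=fit([(w,ob)]); 
w3=load('w3')
obw=[(-134,-82,58,195,141),(-134,82,58,349.4,144),(-114,-62,58,214.5,160.5),(-114,62,58,330,162),(-30,-62,47,218,232.5),(-30,62,47,324.5,233.5)]
p=fit([(w,ob),(w3,obw)])
Q=[(134,82,58),(134,-82,58),(114,-62,58),(114,62,58),(-30,62,47),(-30,-62,47),(-64,174.5,154.5),(-94,174.5,154.5),(-34,174.5,154.5)]
for q,r in zip(Q,proj(w,W(p,Q))): print(q,r.round(1),W(p,[q]).round(1))
```

```text
[535.1  -0.6] 5.3 [-1.   0.1  1.1  0.1 -0.4 -0.1  0.4 -0.1]
[ 5.345e+02 -1.000e-01] 5.38 [-0.7 -0.3  1.4 -0.5 -0.1 -0.5  0.8 -0.7 -0.7  0.6  0.5  0.2 -0.9  0.3
  0.1  0.7 -0.8  0.1  0.7  0.9]
(134, 82, 58) [349.3 300.5] [[660.3  94.1  58. ]]
(134, -82, 58) [204.2 298.3] [[675.6 -69.2  58. ]]
(114, -62, 58) [221.3 282.5] [[653.8 -51.2  58. ]]
(114, 62, 58) [332.7 284.2] [[642.2  72.3  58. ]]
(-30, 62, 47) [338.4 153.2] [[498.9  58.8  47. ]]
(-30, -62, 47) [219.5 151.3] [[510.5 -64.7  47. ]]
(-64, 174.5, 154.5) [506.9 128.3] [[454.5 167.6 154.5]]
(-94, 174.5, 154.5) [512.4  87.9] [[424.6 164.8 154.5]]
(-34, 174.5, 154.5) [501.3 167.1] [[484.3 170.4 154.5]]
```

```bash
python3 -m creep '[-0.4,0.9,0,0,0,0,0.5, -0.8,1.8,0,0,0,-0.17,0.5, -1.213,2.707,0,0,0,-0.17,0.5, -1.213,2.707,-0.6,0,0,-0.17,0.5, -1.213,2.707,-1.2,0,0,-0.17,0.5, -1.213,2.707,-1.2,0,0,-0.17,0.5]'
python3 - <<'E'
from h import *
s=snap('wrist','w9');print(arm.get_state()['tool_pos'])
E
```

```text
time_s: 13.8
tool_pos: [458.5, 165.0, 203.5]
tcp_rot: [[-0.996, -0.094, -0.01], [-0.094, 0.996, -0.002], [0.01, -0.001, -1.0]]
force: [-0.4, 0.1, -0.7]
opening: 0.503
[460.3761145  165.179539   205.84224197]
```

View pics/w9.png

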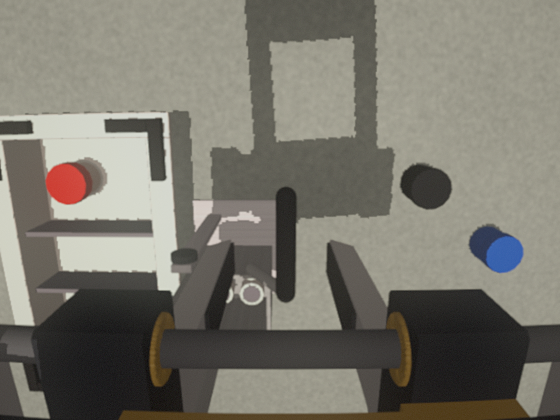

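The bar is at (287,190–300) px, between the fingers. I'll descend and pinch it.

```bash
python3 -m creep '[0,0,-0.5,0,0,0,0.5, 0,0,-0.945,0,0,0,0.5, 0,0,-0.945,0,0,0,0.5, 0,0,-0.945,0,0,0,0.1, 0,0,-0.945,0,0,0,0.1, 0,0,-0.945,0,0,0,0.1, 0,0,-0.945,0,0,0,0.1, 0,0,-0.945,0,0,0,0.1]'
python3 - <<'E'
from h import *
s=snap('wrist','w10');s=arm.get_state();print(s['tool_pos'],s['force'],s['opening'])
th=np.radians(5.35);
for q in [0,10,20,30,45,60,75,90,105,115,120,125,128,131.8,133]:
    f1=np.radians(24+q);dy=75*np.cos(f1)-75*np.cos(np.radians(24));dz=75*np.sin(f1)-75*np.sin(np.radians(24))
    print(q,(np.array([-np.sin(th)*dy,np.cos(th)*dy,dz])/60).round(3))
E
```

```text
time_s: 14.85
tool_pos: [462.0, 168.5, 152.3]
tcp_rot: [[-0.996, -0.093, 0.002], [-0.093, 0.996, 0.006], [-0.002, 0.006, -1.0]]
force: [-0.5, 8.5, 1.5]
opening: 0.12
[461.99796384 168.46712021 152.27300286] [-0.61922624  7.35219065  1.81262862] 0.12276750095262719
0 [-0.  0.  0.]
10 [ 0.01  -0.105  0.191]
20 [ 0.023 -0.242  0.36 ]
30 [ 0.038 -0.405  0.503]
45 [ 0.065 -0.691  0.659]
60 [ 0.094 -1.007  0.735]
75 [ 0.125 -1.332  0.726]
90 [ 0.154 -1.643  0.634]
105 [ 0.18  -1.92   0.463]
115 [ 0.194 -2.076  0.312]
120 [ 0.201 -2.144  0.226]
125 [ 0.206 -2.204  0.135]
128 [ 0.209 -2.236  0.078]
131.8 [ 0.213 -2.272  0.004]
133 [ 0.214 -2.283 -0.02 ]
```

View pics/w10.png

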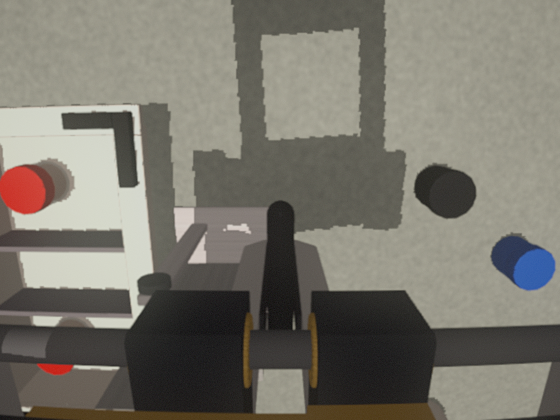

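Pinched (opening 0.12). Next I follow the arc about the hinge.

```bash
python3 -m creep '[0.01,-0.105,0.191,0,0,0,0.05, 0.023,-0.242,0.36,0,0,0,0.05, 0.038,-0.405,0.503,0,0,0,0.05, 0.05,-0.545,0.59,0,0,0,0.05, 0.065,-0.691,0.659,0,0,0,0.05, 0.08,-0.845,0.705,0,0,0,0.05, 0.094,-1.007,0.735,0,0,0,0.05, 0.094,-1.007,0.735,0,0,0,0.05]'
python3 - <<'E'
from h import *
s=snap('side','d11');s=arm.get_state();print(s['tool_pos'],s['force'],s['opening'])
crop('d11',200,130,350,280,'c11',4)
E
```

```text
time_s: 15.9
tool_pos: [467.9, 106.5, 197.9]
tcp_rot: [[-0.996, -0.093, 0.002], [-0.093, 0.996, 0.004], [-0.003, 0.003, -1.0]]
force: [-3.5, 3.5, 8.9]
opening: 0.121
[467.91897392 106.5276364  197.87036509] [-3.73907559  3.85438417  8.55366519] 0.11644467638036439
```

View pics/c11.png

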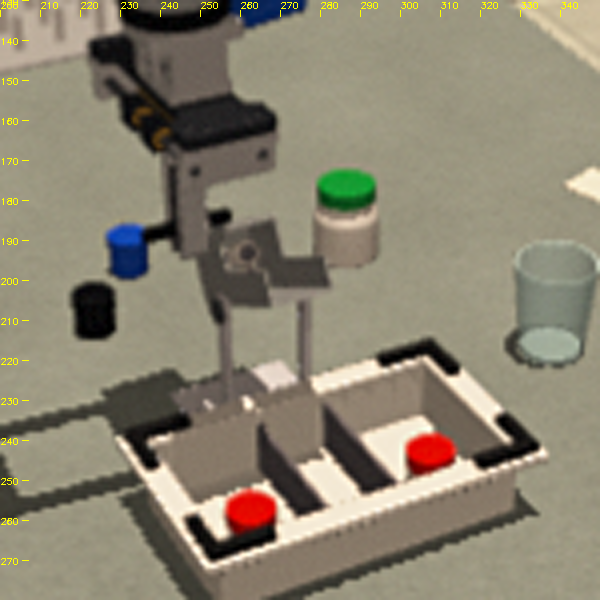

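The hopper is about 60° over, with the bar held. I'll continue.

```bash
python3 -m creep '[0.016,-0.163,0.008,0,0,0,0.05, 0.031,-0.325,-0.009,0,0,0,0.05, 0.045,-0.48,-0.045,0,0,0,0.05, 0.06,-0.636,-0.101,0,0,0,0.05, 0.073,-0.775,-0.175,0,0,0,0.05, 0.086,-0.913,-0.272,0,0,0,0.05, 0.1,-1.069,-0.423,0,0,0,0.05, 0.107,-1.137,-0.509,0,0,0,0.05]'
python3 - <<'E'
from h import *
s=snap('side','d12');s=arm.get_state();print(s['tool_pos'],s['force'],s['opening'])
crop('d12',200,130,350,280,'c12',4)
E
```

```text
time_s: 16.95
tool_pos: [473.8, 37.2, 164.3]
tcp_rot: [[-0.996, -0.093, 0.0], [-0.093, 0.996, 0.002], [-0.0, 0.002, -1.0]]
force: [-0.9, 6.7, 0.8]
opening: 0.118
[473.73963314  36.69903684 163.64606487] [ 1.59950869  5.16810323 -1.39570062] 0.11919086435949579
```

View pics/c12.png

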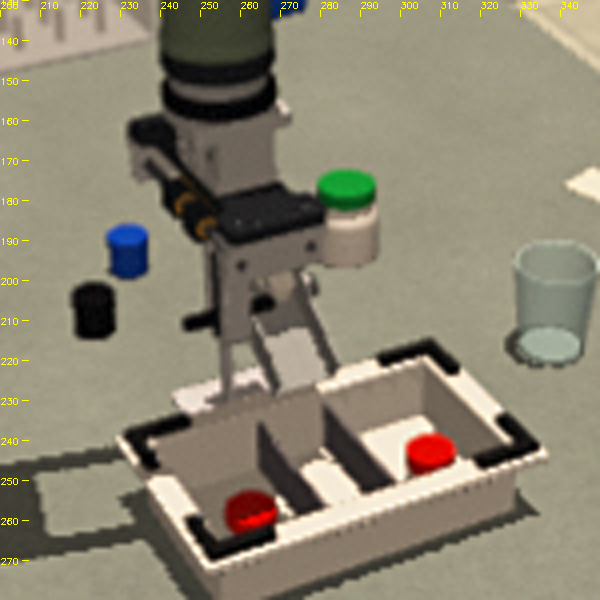

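```bash
python3 -m creep '[0.003,-0.03,-0.045,0,0,0,0.05, 0.005,-0.06,-0.09,0,0,0,0.05, 0.008,-0.09,-0.14,0,0,0,0.05, 0.01,-0.11,-0.18,0,0,0,0.05, 0.012,-0.125,-0.21,0,0,0,0.05, 0.012,-0.128,-0.23,0,0,0,0.05, 0.012,-0.128,-0.23,0,0,0,0.05, 0.012,-0.128,-0.23,0,0,0,0.05]'
python3 - <<'E'
from h import *
s=snap('side','d13');snap('scene','s13');snap('wrist','w13');s=arm.get_state();print(s['tool_pos'],s['force'],s['opening'])
crop('d13',200,130,350,280,'c13',4)
crop('s13',210,140,370,280,'c13s',4)
E
```

```text
time_s: 18.0
tool_pos: [474.4, 32.0, 155.3]
tcp_rot: [[-0.996, -0.094, -0.0], [-0.094, 0.996, 0.005], [-0.0, 0.005, -1.0]]
force: [-10.9, 12.7, 27.8]
opening: 0.12
[474.34691981  32.0429806  155.30035378] [-11.00535066  11.59472668  27.74602047] 0.11870769807773629
```

View pics/c13.png

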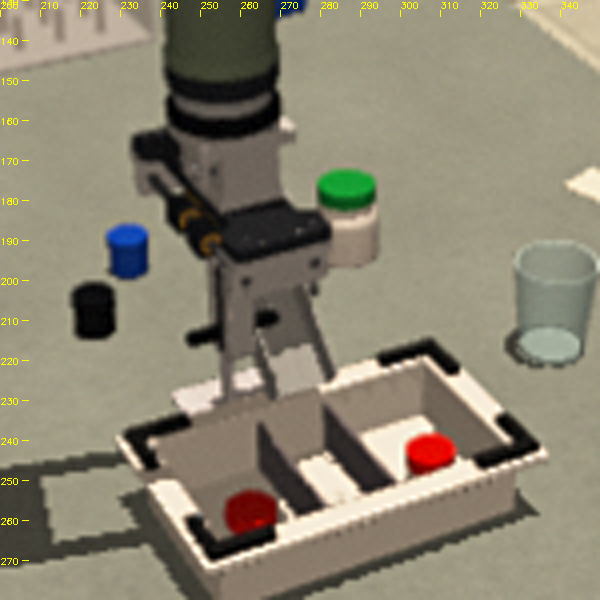

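View pics/c13s.png

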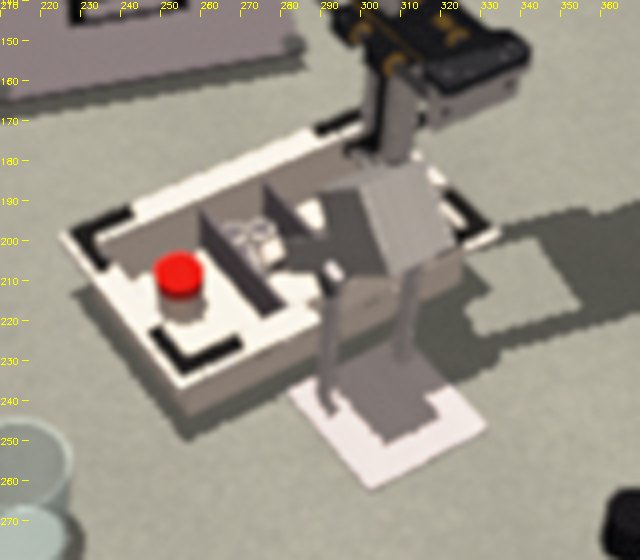

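View pics/w13.png

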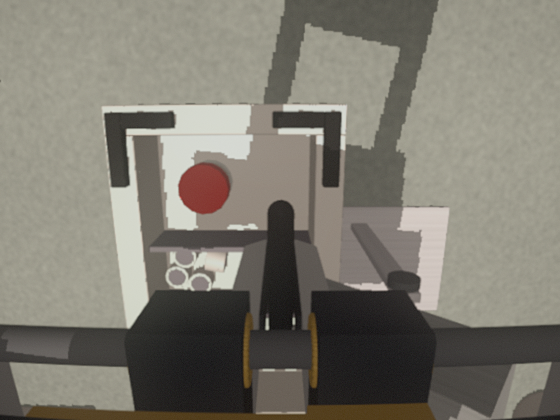

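All four canisters lie in the trough: three rings at (185,257), (176,277) and (200,283) px, and one lying at (216,258). I'll bring the hopper back upright.

```bash
python3 -m creep '[-0.012,0.128,0.23,0,0,0,0.05, -0.033,0.352,0.467,0,0,0,0.05, -0.046,0.49,0.56,0,0,0,0.05, -0.059,0.629,0.638,0,0,0,0.05, -0.073,0.785,0.69,0,0,0,0.05, -0.088,0.94,0.73,0,0,0,0.05, -0.103,1.1,0.745,0,0,0,0.05, -0.119,1.265,0.739,0,0,0,0.05]';python3 - <<'E'
from h import *
s=arm.get_state();print(s['tool_pos'],s['force'],s['opening'])
E
```

```text
time_s: 19.15
tool_pos: [467.9, 102.6, 199.3]
tcp_rot: [[-0.996, -0.093, 0.002], [-0.093, 0.996, -0.007], [-0.001, -0.007, -1.0]]
force: [-6.6, -3.2, 15.7]
opening: 0.116
[467.93565326 102.63284442 199.34344879] [-6.55939695 -3.20073115 15.72464795] 0.11556312787652888
```

```bash
python3 -m creep '[-0.014,0.16,0,0,0,0,0.05, -0.029,0.316,-0.036,0,0,0,0.05, -0.042,0.46,-0.1,0,0,0,0.05, -0.056,0.602,-0.192,0,0,0,0.05, -0.071,0.765,-0.335,0,0,0,0.05, -0.084,0.902,-0.504,0,0,0,0.05, -0.094,1.007,-0.695,0,0,0,0.05, -0.095,1.02,-0.74,0,0,0,0.05]';python3 - <<'E'
from h import *
s=arm.get_state();print(s['tool_pos'],s['force'],s['opening'])
snap('side','d14'); crop('d14',200,130,350,280,'c14',4)
E
```

```text
time_s: 20.15
tool_pos: [461.7, 167.6, 150.5]
tcp_rot: [[-0.996, -0.094, 0.0], [-0.094, 0.996, 0.002], [-0.0, 0.002, -1.0]]
force: [-0.3, 4.5, 3.6]
opening: 0.115
[461.73265642 167.64067969 150.5152643 ] [-0.28641044  4.54617529  3.60980258] 0.11539462658167064
```

View pics/c14.png

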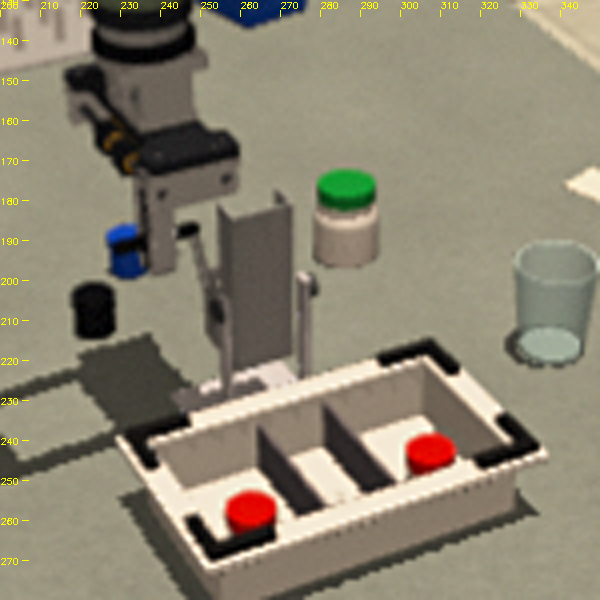

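The hopper looks upright. I'll press it lightly onto its stop, then release.

```bash
python3 -m creep '[0,0.02,-0.08,0,0,0,0.05, 0,0.02,-0.08,0,0,0,0.05]'; python3 -m creep '[0,0,0.04,0,0,0,0.5, 0,0,0.04,0,0,0,0.5, 0,0,0.04,0,0,0,0.5, 0,0,0.9,0,0,0,0.5, 0,0,1.8,0,0,0,0.5, 0,-0.5,2.2,0,0,0,0.6, 0,-1.4,2.2,0,0,0,0.7, 0,-2.3,2.2,0,0,0,0.7]';python3 -m creep '[0.2,-0.4,0.2,0,0,0,0.7,0.2,-0.4,0.2,0,0,0,0.7]'
python3 - <<'E'
from h import *
s=arm.get_state();print(s['tool_pos'],s['force'],s['opening'])
snap('side','d15'); snap('wrist','w15'); snap('scene','s15');crop('d15',200,150,350,280,'c15',4)
E
```

```text
time_s: 20.45
tool_pos: [461.7, 168.5, 148.2]
tcp_rot: [[-0.996, -0.093, 0.0], [-0.093, 0.996, 0.002], [-0.0, 0.002, -1.0]]
force: [-4.8, 3.1, 14.0]
opening: 0.118
time_s: 21.45
tool_pos: [461.5, 28.1, 278.3]
tcp_rot: [[-0.996, -0.095, 0.001], [-0.095, 0.996, -0.0], [-0.001, -0.001, -1.0]]
force: [0.3, -0.6, -0.2]
opening: 0.695
time_s: 21.7
tool_pos: [474.2, 3.7, 290.5]
tcp_rot: [[-0.996, -0.09, 0.001], [-0.09, 0.996, -0.0], [-0.001, -0.0, -1.0]]
force: [-0.3, 0.2, -0.9]
opening: 0.698
[474.23806809   3.74704836 290.49987467] [-0.28862661  0.23907234 -0.85138029] 0.6984158474788364
```

View pics/w15.png

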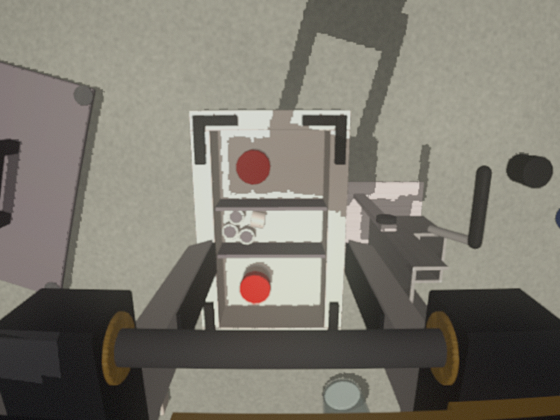

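View pics/d15.png

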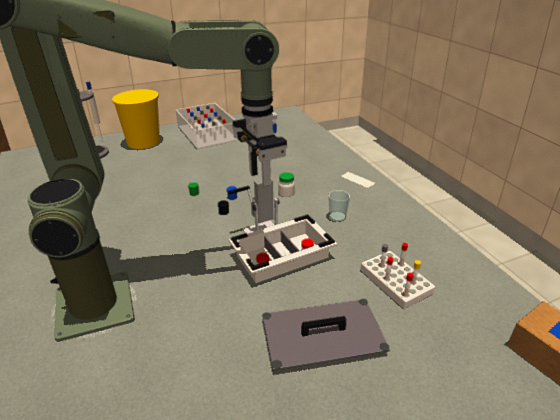

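View pics/s15.png

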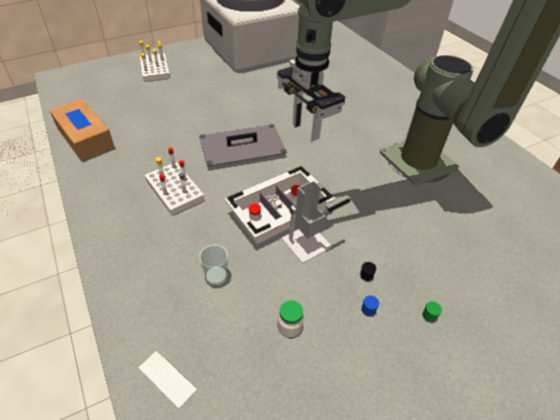

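Both jars and the four canisters are in, and the hopper is upright. The canisters show at about (242,225) px in the wrist view. Before placing the lid I'll check the hopper's clearance at the rim and measure the lid again.

Run:
```python
from fitbox import *
crop('w15',340,160,500,300,'c16',5); crop('d15',225,165,300,240,'c17',8)
crop('s15',280,160,360,260,'c18',6)
w=load('w15');
p=(534.7,-0.3,np.radians(5.35))
for q in [(-64,174.5,154.5)]: print(proj(w,W(p,[q])))
```

```text
[[481.21355646 199.85501125]]
```

View pics/c16.png

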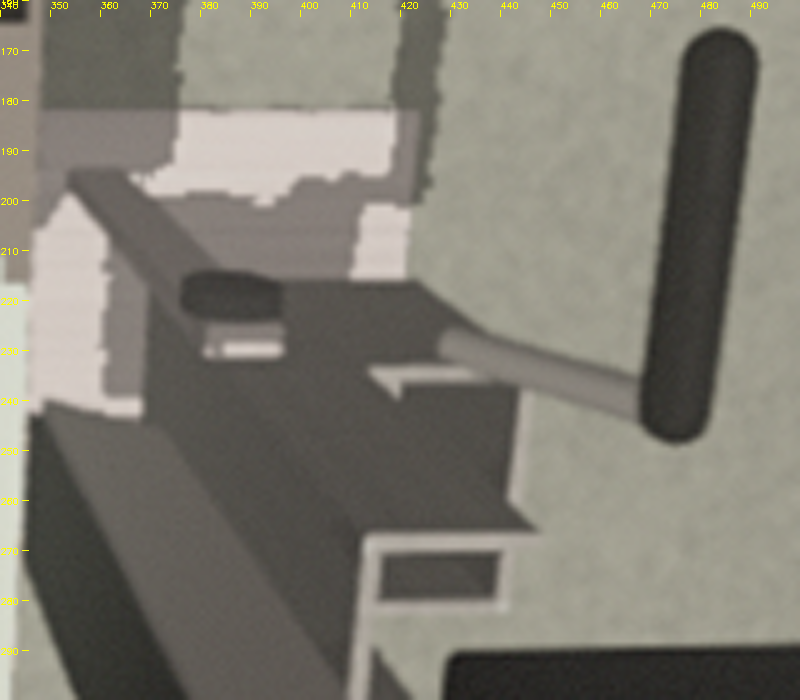

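View pics/c17.png

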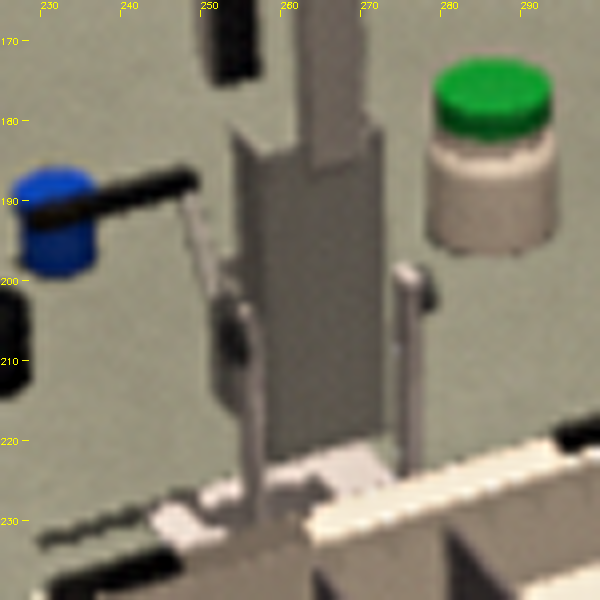

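View pics/c18.png

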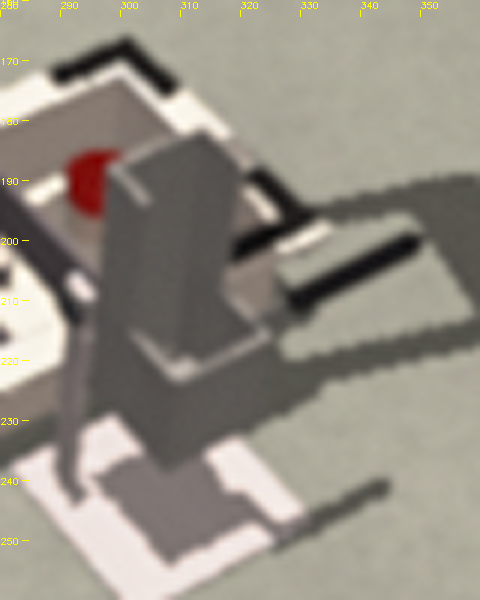

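Run:
```python
from fitbox import *
w,d,s=load('w15'),load('d15'),load('s15')
th=np.radians(5.35);R=np.array([[np.cos(th),-np.sin(th)],[np.sin(th),np.cos(th)]])
def bx(P): return np.r_[R.T@(P[:2]-[534.7,-0.3]),P[2]].round(1)
print('w',bx(onz(w,412,267.5,200)),bx(onz(w,409,300,200)))
print('d',bx(onz(d,257,184.5,200)),bx(onz(d,271.5,181.5,200)))
print('s',bx(onz(s,297.5,187.5,200)),bx(onz(s,311,182,200)))
print('bottom front w',bx(onz(w,368,243,62)))
```

```text
w [-25.2 104.5 200. ] [  0.6 104.7 200. ]
d [-26.9  99.1 200. ] [ 17.3  95.2 200. ]
s [ 23.4 106.2 200. ] [-16.2 107.8 200. ]
bottom front w [  6.  105.9  62. ]
```

The spout wall is at box y≈104, so the gripper body (±88 mm) clears it at the lid's centre. Next I go above the lid.

```bash
python3 -m creep '[0.1,-0.8,0,0,0,-0.5,0.5, 0.2,-1.7,-0.2,0,0,-1,0.5, 0.3,-2.6,-0.5,0,0,-1.5,0.5, 0.4,-3.5,-0.8,0,0,-2,0.5, 0.5,-4.4,-1,0,0,-2.5,0.5, 0.56,-5.4,-1.2,0,0,-2.85,0.5, 0.56,-5.4,-1.2,0,0,-2.85,0.5, 0.56,-5.4,-1.2,0,0,-2.85,0.5]'; python3 -m creep '[0,0,0,0,0,0,0.5]'
python3 - <<'E'
from h import *
s=arm.get_state();print(s['tool_pos'],s['force'],s['opening'])
snap('wrist','w20')
E
```

```text
time_s: 22.85
tool_pos: [507.2, -316.9, 217.4]
tcp_rot: [[-0.979, 0.202, -0.001], [0.202, 0.979, 0.002], [0.002, 0.002, -1.0]]
force: [0.3, 0.4, 0.0]
opening: 0.497
time_s: 22.98
tool_pos: [507.6, -316.6, 218.5]
tcp_rot: [[-0.98, 0.201, 0.0], [0.201, 0.98, 0.0], [-0.0, 0.0, -1.0]]
force: [1.0, 0.3, 0.7]
opening: 0.501
[ 507.63703738 -316.58864576  218.53179484] [1.00998662 0.27020348 0.69623374] 0.5007700942273846
```

View pics/w20.png

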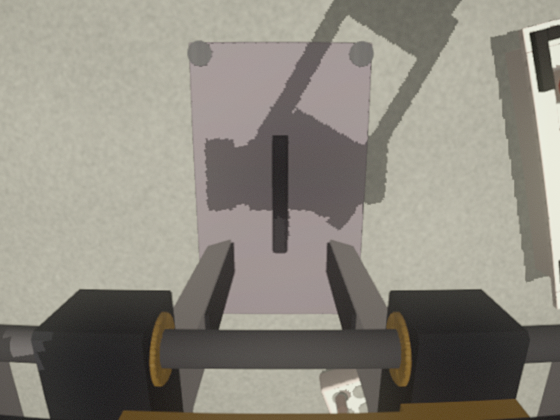

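The lid is centred: discs at (200,53) and (361,53) px, handle bar at (280,135–253).

Run:
```python
from fitbox import *
w=load('w20')
crop('w20',180,30,390,150,'c20',4)
ob=[(-134,-82,24,189.5,42.5),(-134,82,24,371.5,42),(-124,-72,24,200,53),(-124,72,24,361,53),(-52,0,59,280,135.5),(52,0,59,280,253)]
p=fit([(w,ob)],(508,-320,-0.2))
```

```text
[ 508.2 -317.4] -11.66 [-2.2 -1.3  1.8 -0.7 -1.1 -0.1  0.5 -0.   0.2  1.7  0.1  1.5]
```

View pics/c20.png

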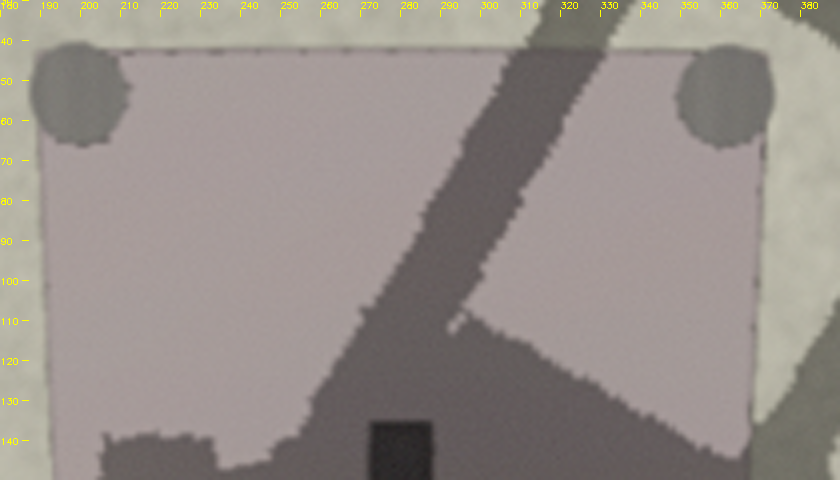

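```bash
python3 -m creep '[0,-0.01,-0.8,0,0,0,0.5, 0,-0.01,-1.6,0,0,0,0.5, 0,-0.01,-2.3,0,0,0,0.5, 0,-0.01,-2.6,0,0,0,0.5, 0,-0.01,-2.72,0,0,0,0.5, 0,-0.01,-2.72,0,0,0,0.5]'; python3 -m creep '[0,0,0,0,0,0,0.05, 0,0,0,0,0,0,0.05, 0,0,0,0,0,0,0.05, 0,0,0,0,0,0,0.05, 0,0,0,0,0,0,0.05]'
python3 - <<'E'
from h import *
s=arm.get_state();print(s['tool_pos'],s['force'],s['opening'])
snap('wrist','w21')
E
```

```text
time_s: 23.78
tool_pos: [508.1, -319.5, 56.2]
tcp_rot: [[-0.979, 0.203, 0.002], [0.203, 0.979, -0.001], [-0.002, -0.001, -1.0]]
force: [0.9, -0.1, -0.0]
opening: 0.501
time_s: 24.4
tool_pos: [507.6, -318.5, 55.5]
tcp_rot: [[-0.979, 0.203, 0.001], [0.203, 0.979, 0.001], [-0.0, 0.001, -1.0]]
force: [0.3, 3.3, 3.7]
opening: 0.146
[ 507.57372188 -318.515074     55.49565996] [0.27632488 3.25332433 3.74447066] 0.14564082832686853
```

View pics/w21.png

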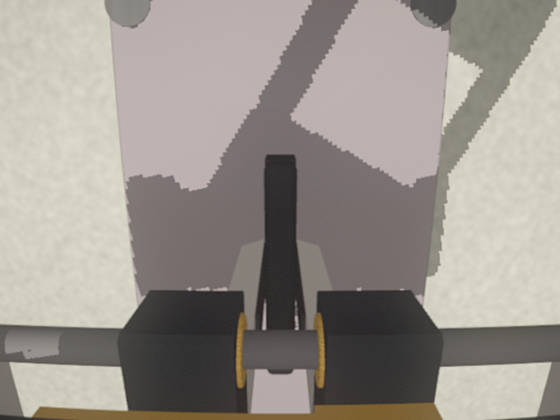

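```bash
python3 - <<'E'
from fitbox import *
w=load('w21')
ob=[(-52,-7,59,265,156),(-52,7,59,296,156)]
for o in ob: print(onz(w,o[3],o[4],59).round(1))
c=(onz(w,265,156,59)+onz(w,296,156,59))/2; th=np.radians(-11.7)
print('centre from bar', c[:2]+52*np.array([np.cos(th),np.sin(th)]))
a,b=onz(w,128,3.5,24),onz(w,433,4.5,24);print(a,b,np.linalg.norm(a-b),(a+b)[:2]/2+124*np.array([np.cos(th),np.sin(th)]), np.degrees(np.arctan2(*(b-a)[1::-1])))
E
python3 -m creep '[0,0,0.2,0,0,0,0.05, 0,0,0.6,0,0,0,0.05, 0,0,1.2,0,0,0,0.05, 0,0,1.2,0,0,0,0.05]'
```

```text
[ 452.6 -314.    59. ]
[ 455.2 -301.7   59. ]
centre from bar [ 504.78969168 -318.42130213]
[ 372.84742248 -363.80698853   24.        ] [ 402.36466466 -224.16660957   24.        ] 142.72597178191657 [ 509.02967209 -319.13242368] 78.06449026844186
time_s: 24.95
tool_pos: [508.9, -321.4, 129.9]
tcp_rot: [[-0.979, 0.204, 0.005], [0.203, 0.979, -0.006], [-0.006, -0.004, -1.0]]
force: [0.3, -0.2, -4.9]
opening: 0.145
```

```bash
python3 -m creep '[0,0,0.6,0,0,0,0.05, 0.05,0.4,1.0,0,0,0.3,0.05, 0.12,1,1.1,0,0,0.7,0.05, 0.2,1.7,1.1,0,0,1.1,0.05, 0.25,2.4,1.1,0,0,1.5,0.05, 0.3,3.1,1.1,0,0,2,0.05, 0.35,3.8,1.1,0,0,2.4,0.05, 0.4,4.4,1.1,0,0,2.84,0.05]'; python3 -m creep '[0.03,0.4,0,0,0,0,0.05, 0.05,0.8,0,0,0,0,0.05, 0.05,0.9,0,0,0,0,0.05, 0.05,0.9,0,0,0,0,0.05, 0.05,0.9,0,0,0,0,0.05]'
python3 - <<'E'
from h import *
s=arm.get_state();print(s['tool_pos'],s['force'],s['opening'],s['tcp_rot'].round(4))
snap('wrist','w22');snap('side','d22');snap('scene','s22')
E
```

```text
time_s: 25.95
tool_pos: [529.6, -53.6, 190.4]
tcp_rot: [[-0.996, -0.094, -0.004], [-0.094, 0.996, 0.0], [0.004, 0.001, -1.0]]
force: [-1.2, -0.0, -4.9]
opening: 0.146
time_s: 26.58
tool_pos: [534.0, -2.1, 192.4]
tcp_rot: [[-0.996, -0.092, -0.001], [-0.092, 0.996, -0.001], [0.001, -0.001, -1.0]]
force: [0.0, -0.7, -4.3]
opening: 0.142
[533.95518857  -2.1010047  192.44332097] [ 0.03876635 -0.74808794 -4.28186449] 0.14170367855368127 [[-9.958e-01 -9.160e-02 -8.000e-04]
 [-9.160e-02  9.958e-01 -6.000e-04]
 [ 8.000e-04 -5.000e-04 -1.000e+00]]
```

View pics/w22.png

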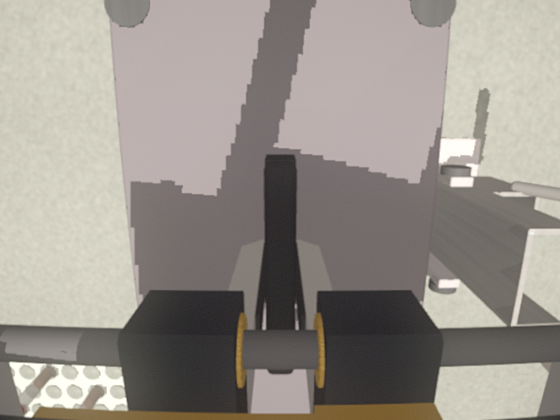

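View pics/d22.png

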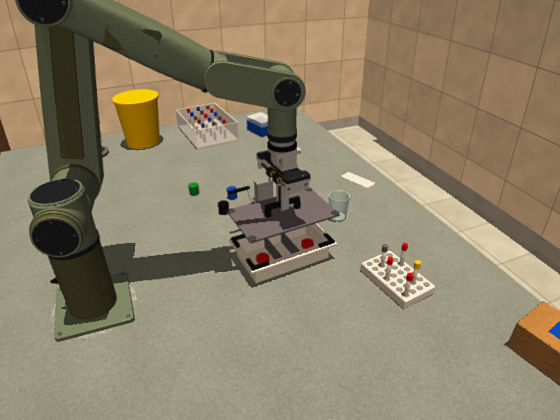

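View pics/s22.png

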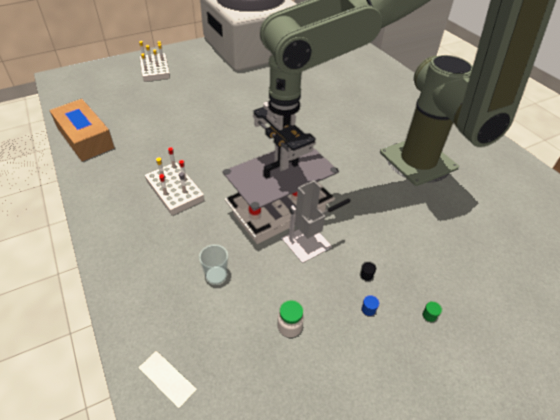

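The lid hangs level over the box and clear of the hopper. I'll lower it to just above the gasket and check alignment.

```bash
python3 -m creep '[0.01,0.03,-0.3,0,0,0,0.05, 0.01,0.03,-0.6,0,0,0,0.05, 0.01,0.03,-0.9,0,0,0,0.05, 0.01,0.03,-1.1,0,0,0,0.05, 0.01,0.03,-1.1,0,0,0,0.05, 0.01,0.03,-1.1,0,0,0,0.05]'
python3 - <<'E'
from h import *
s=arm.get_state();print(s['tool_pos'],s['force'],s['opening'])
snap('side','d23');snap('scene','s23'); crop('d23',215,170,355,300,'c23',5);crop('s23',210,140,360,270,'c23s',5)
E
```

```text
time_s: 27.48
tool_pos: [535.3, 0.6, 127.4]
tcp_rot: [[-0.996, -0.093, 0.001], [-0.093, 0.996, -0.0], [-0.001, -0.0, -1.0]]
force: [-0.5, 1.5, -4.6]
opening: 0.144
[535.34374187   0.60978186 127.41580218] [-0.48375815  1.47130371 -4.57591237] 0.14432904980417152
```

View pics/c23.png

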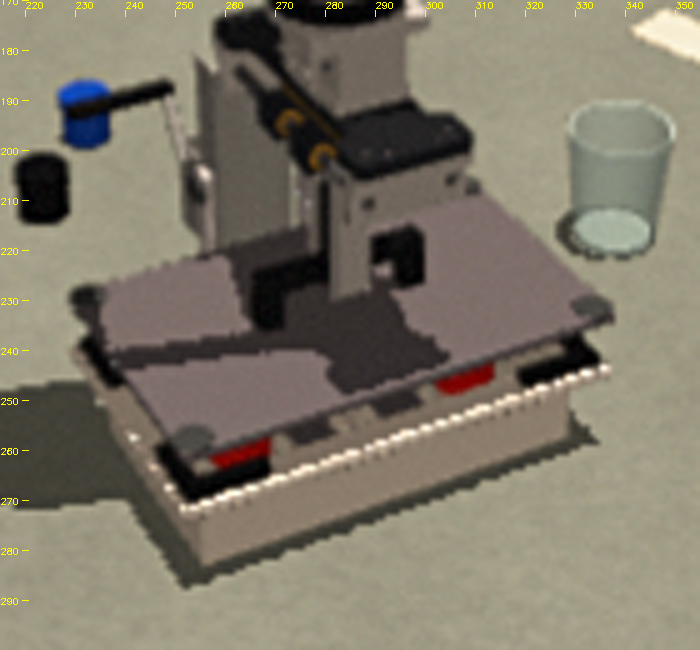

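View pics/c23s.png

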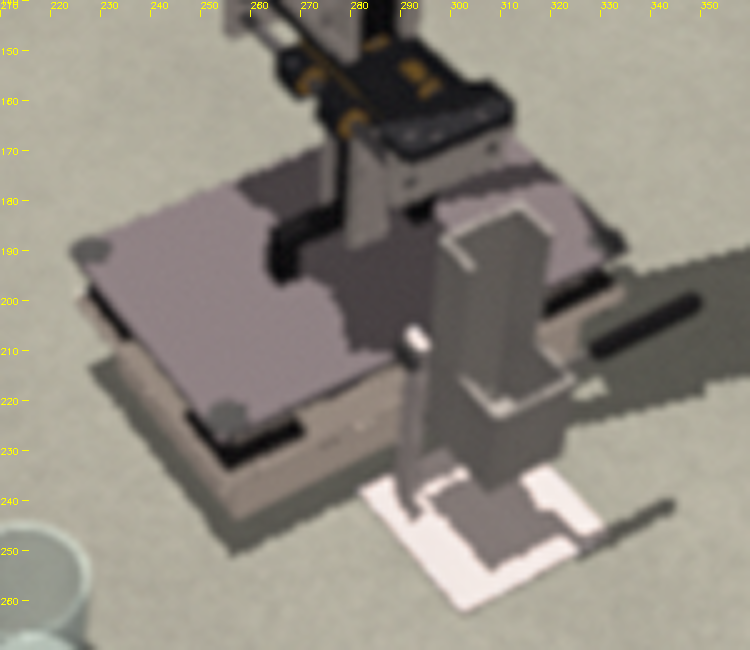

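Run:
```python
from fitbox import *
d,s=load('d23'),load('s23'); z=95.9
ld=[(-124,-72,z,253.5,257.5),(124,-72,z,333.6,231),(-124,72,z,233,229),(124,72,z,308,207.5)]
ls=[(124,72,z,255.6,223.2),(124,-72,z,228.6,190),(-124,72,z,331.4,188)]
bd=[(-134,-82,58,253,273),(134,-82,58,337.3,243.5),(-134,82,58,229.6,240)]
bs=[(134,82,58,255.5,236.75),(-134,82,58,335.2,198),(134,-82,58,225.3,199.7)]
print('lid');fit([(d,ld)]);fit([(s,ls)])
print('box');fit([(d,bd)]);fit([(s,bs)])
```

```text
lid
[537.4  -4.7] 5.22 [ 0.   0.2  0.2  0.3 -0.3 -0.1  0.  -0.7]
[5.333e+02 2.000e-01] 5.31 [ 0.   0.1 -0.1 -0.1  0.1 -0. ]
box
[536.4  -8. ] 5.87 [-0.1  0.3  0.8 -0.2 -0.6 -0.3]
[531.9   1.2] 5.91 [ 0.2  0.4  0.1 -0.  -0.3 -0.5]
```

```bash
python3 -m creep '[-0.013,-0.015,-0.1,0,0,0,0.05, -0.013,-0.015,-0.2,0,0,0,0.05, -0.013,-0.015,-0.27,0,0,0,0.05, -0.013,-0.015,-0.32,0,0,0,0.05, -0.013,-0.015,-0.34,0,0,0,0.05]'
python3 - <<'E'
from h import *
s=arm.get_state();print(s['tool_pos'],s['force'],s['opening'])
snap('side','d24');snap('scene','s24'); crop('d24',215,170,355,300,'c24',5);crop('s24',210,140,360,270,'c24s',5)
E
```

```text
time_s: 28.2
tool_pos: [533.8, -0.2, 106.2]
tcp_rot: [[-0.996, -0.092, -0.0], [-0.092, 0.996, 0.0], [0.0, 0.0, -1.0]]
force: [0.6, -1.5, -5.2]
opening: 0.147
[ 5.33824163e+02 -1.69582498e-01  1.06214368e+02] [ 0.58631919 -1.54331594 -5.22533792] 0.14707469236125675
```

View pics/c24.png

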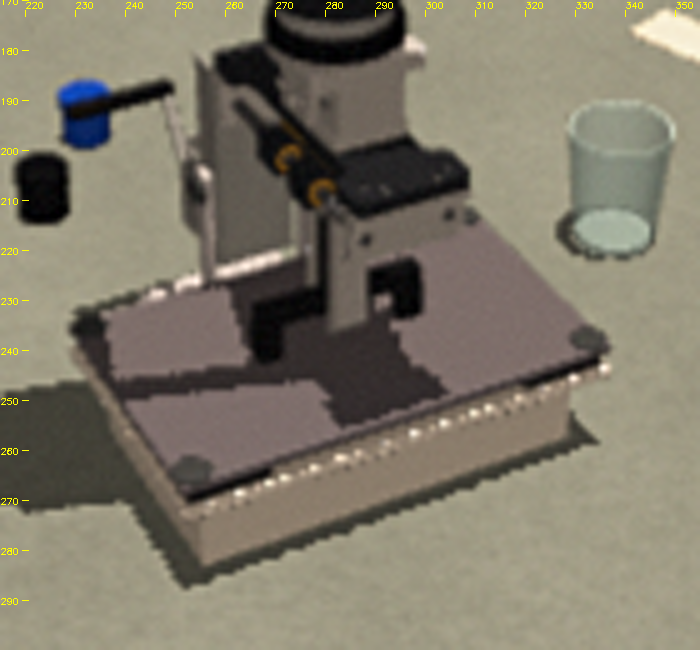

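View pics/c24s.png

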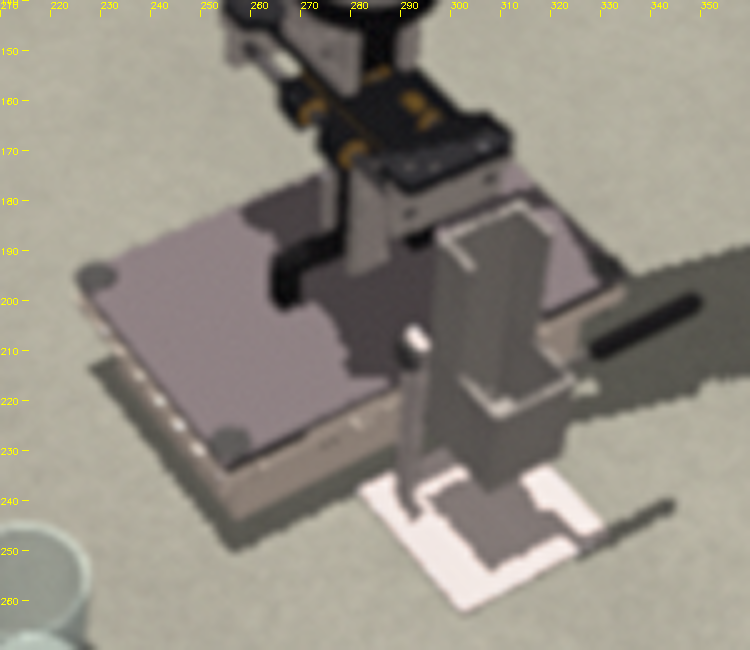

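The lid sits evenly over the gasket with its tabs inside the opening. I'll lower the last millimetre, release and rise.

```bash
python3 -m creep '[0,0,-0.012,0,0,0,0.05, 0,0,-0.015,0,0,0,0.05, 0,0,-0.015,0,0,0,0.35, 0,0,-0.015,0,0,0,0.35, 0,0,-0.015,0,0,0,0.35, 0,0,0.4,0,0,0,0.35, 0,0,1.2,0,0,0,0.35, 0,-0.1,2.1,0,0,0,0.35]';python3 -m creep '[0,-0.3,0.9,0,0,0,0, 0,-0.3,0.9,0,0,0,0, 0,-0.3,0.9,0,0,0,0, 0,-0.3,0.9,0,0,0,0]'
python3 - <<'E'
from h import *
s=arm.get_state();print(s['tool_pos'],s['force'],s['opening'],s['tcp_rot'].round(3))
snap('wrist','w25');snap('side','d25');snap('scene','s25')
E
```

```text
time_s: 29.3
tool_pos: [533.3, -5.9, 233.3]
tcp_rot: [[-0.996, -0.093, -0.002], [-0.093, 0.996, 0.0], [0.002, 0.001, -1.0]]
force: [0.7, 0.4, -0.4]
opening: 0.354
time_s: 29.8
tool_pos: [532.7, -23.7, 284.3]
tcp_rot: [[-0.996, -0.093, -0.004], [-0.093, 0.996, 0.001], [0.004, 0.001, -1.0]]
force: [1.0, 1.4, -0.1]
opening: 0.004
[532.71782477 -23.6820802  284.2538956 ] [ 1.0498784   1.4054395  -0.13121873] 0.0038979080528646123 [[-0.996 -0.093 -0.004]
 [-0.093  0.996  0.001]
 [ 0.004  0.001 -1.   ]]
```

View pics/w25.png

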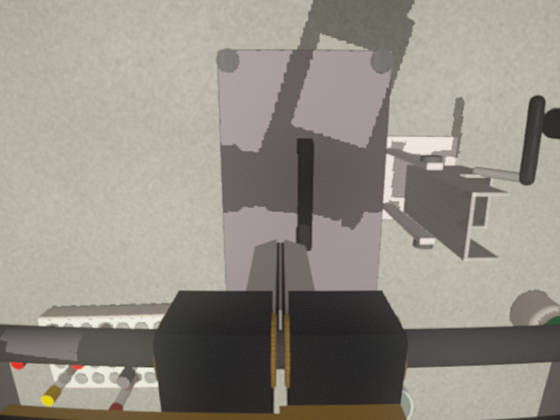

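View pics/d25.png

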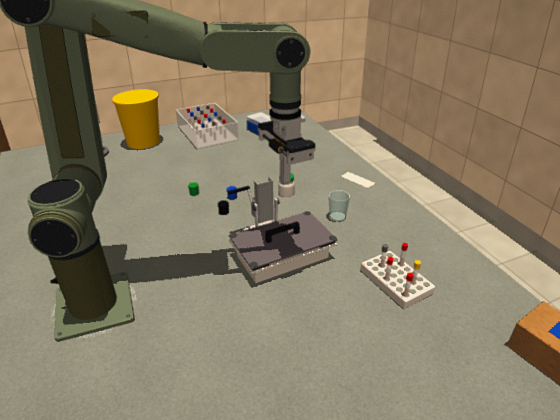

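The lid rests on the gasket. I'll press seal0 first with closed fingers, stopping above it to check.

```bash
python3 - <<'E'
from fitbox import *
w=load('w25')
fit([(w,[(-124,-72,74,228,61),(-124,72,74,381.5,61),(-52,0,109,304,139.5),(52,0,109,304,250)])])
E
python3 -m creep '[-0.7,-0.4,-0.3,0,0,0,0, -1.4,-0.8,-0.8,0,0,0,0, -1.917,-0.997,-1.5,0,0,0,0, -1.917,-0.997,-2.3,0,0,0,0, -1.917,-0.997,-2.8,0,0,0,0, -1.917,-0.997,-2.8,0,0,0,0, -1.917,-0.997,-2.8,0,0,0,0]';  python3 - <<'E'
from h import *
s=arm.get_state();print(s['tool_pos'],s['force'])
snap('side','d26');crop('d26',215,170,355,300,'c26',5)
E
```

```text
[534.1  -1.5] 5.18 [-1.2 -1.6  0.1 -0.6  1.8  0.7 -0.2  2.1]
time_s: 30.82
tool_pos: [419.8, -84.2, 119.4]
tcp_rot: [[-0.996, -0.093, 0.001], [-0.093, 0.996, -0.001], [-0.001, -0.001, -1.0]]
force: [0.4, 0.2, 0.8]
opening: 0.007
[419.76888982 -84.22706835 119.43025307] [0.36727756 0.24441347 0.8422518 ]
```

View pics/c26.png

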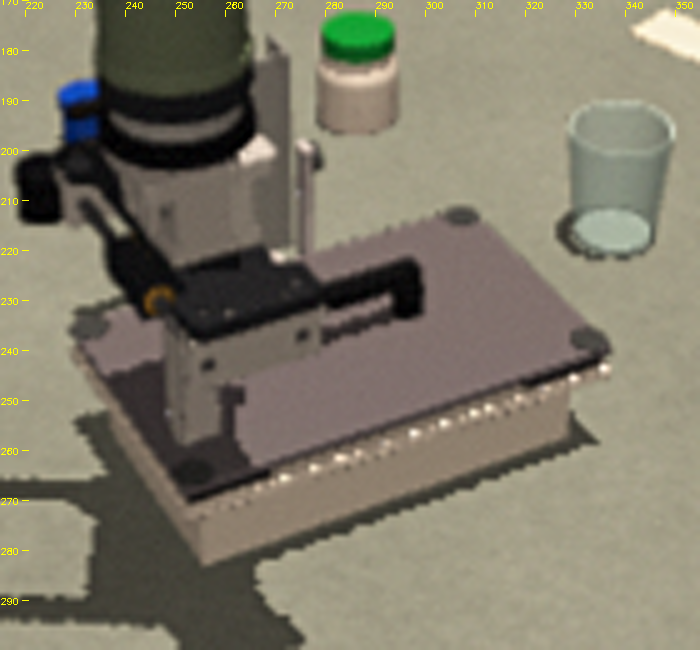

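```bash
python3 -m creep '[-0.02,0.01,-0.2,0,0,0,0, -0.02,0.01,-0.34,0,0,0,0, -0.02,0.01,-0.4,0,0,0,0, -0.02,0.01,-0.45,0,0,0,0, -0.02,0.01,-0.5,0,0,0,0, -0.02,0.01,-0.54,0,0,0,0, -0.02,0.01,-0.57,0,0,0,0, -0.02,0.01,-0.57,0,0,0,0]'
python3 - <<'E'
from h import *
s=arm.get_state();print(s['tool_pos'],s['force'])
snap('side','d27');crop('d27',215,170,355,300,'c27',5)
E
```

```text
time_s: 31.88
tool_pos: [417.7, -83.8, 88.4]
tcp_rot: [[-0.996, -0.093, -0.003], [-0.093, 0.996, -0.0], [0.003, -0.0, -1.0]]
force: [-14.3, 3.4, 35.4]
opening: 0.003
[417.67701782 -83.75769426  88.43072391] [-14.2778339    3.4265851   35.43861687]
```

View pics/c27.png

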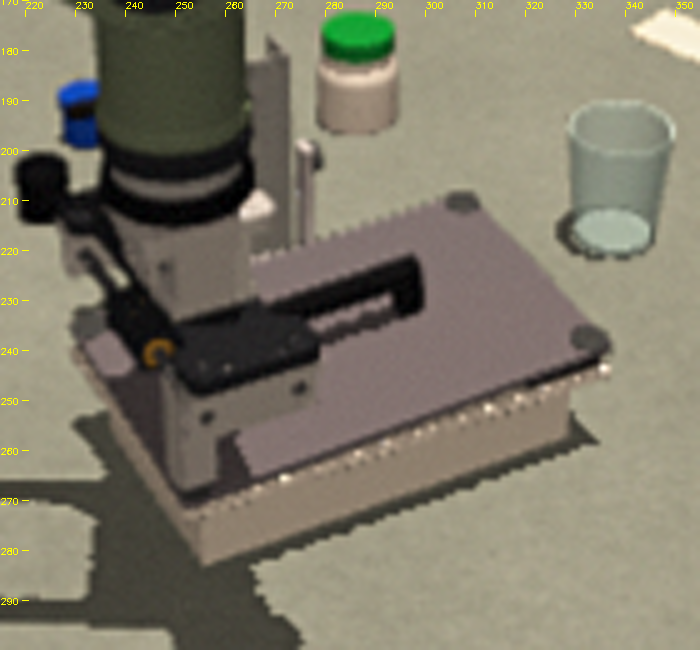

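seal0 went home: TCP z 88.4 at 35 N. Next is seal1, with the tool yawed 45° to keep the body away from the hopper handle.

```bash
python3 -m creep '[0,0,0.5,0,0,0,0, 0,0.2,1.1,0,0,1,0, -0.1,0.7,1.1,0,0,2.5,0, -0.15,1.2,1.1,0,0,4,0, -0.2,1.7,1.1,0,0,5.5,0, -0.22,2.2,1.1,0,0,6.5,0, -0.22,2.38,0.8,0,0,7.5,0, -0.22,2.38,0.6,0,0,7.5,0]'; python3 -m creep '[0,0,0,0,0,0,0, 0,0,0,0,0,0,0]'
python3 - <<'E'
from h import *
s=arm.get_state();print(s['tool_pos'],s['force'],s['joint_pos'].round(1))
snap('side','d28');crop('d28',215,170,355,300,'c28',5);snap('scene','s28');crop('s28',210,120,360,270,'c28s',5-1)
E
```

```text
time_s: 32.92
tool_pos: [404.1, 60.0, 119.5]
tcp_rot: [[-0.638, -0.77, -0.001], [-0.77, 0.638, -0.0], [0.001, 0.001, -1.0]]
force: [-0.1, 0.3, -0.7]
opening: 0.008
time_s: 33.17
tool_pos: [404.9, 58.8, 120.6]
tcp_rot: [[-0.64, -0.768, 0.0], [-0.768, 0.64, -0.0], [-0.0, -0.0, -1.0]]
force: [0.4, 0.2, -0.1]
opening: 0.008
[404.89002658  58.81583478 120.55704588] [ 0.36927759  0.18265121 -0.10807389] [  -3.9   -1.6  116.7   -0.    64.9 -144.1]
```

View pics/c28.png

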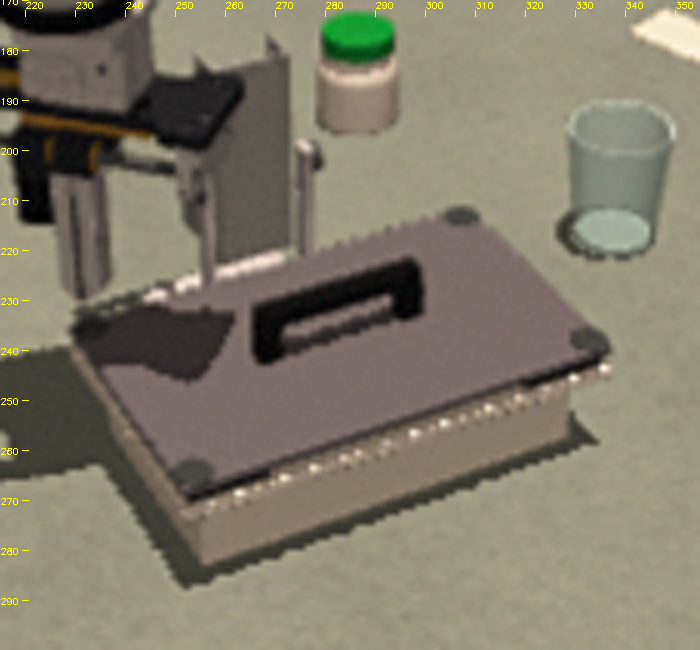

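View pics/c28s.png

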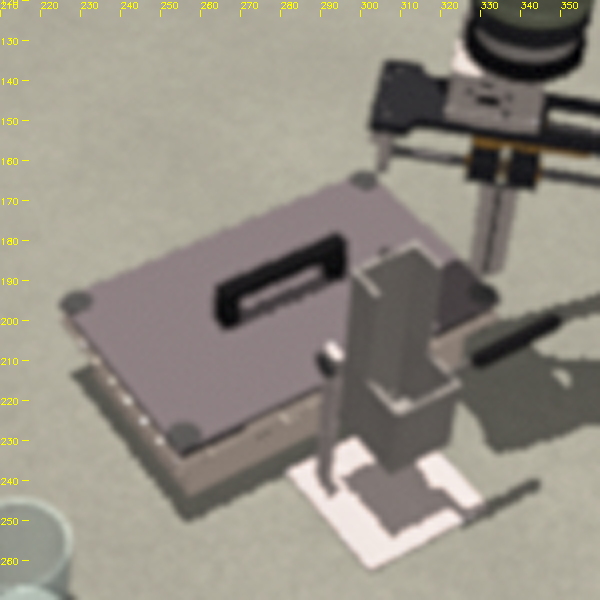

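```bash
python3 -m creep '[0,0.015,-0.2,0,0,0,0, 0,0.015,-0.35,0,0,0,0, 0,0.015,-0.41,0,0,0,0, 0,0.015,-0.46,0,0,0,0, 0,0.015,-0.51,0,0,0,0, 0,0.015,-0.55,0,0,0,0, 0,0.015,-0.58,0,0,0,0, 0,0.015,-0.58,0,0,0,0]'
python3 - <<'E'
from h import *
s=arm.get_state();print(s['tool_pos'],s['force'])
snap('side','d29');crop('d29',215,170,355,300,'c29',5)
E
```

```text
time_s: 34.28
tool_pos: [403.6, 60.3, 88.2]
tcp_rot: [[-0.638, -0.77, -0.004], [-0.77, 0.638, -0.0], [0.003, 0.003, -1.0]]
force: [-12.6, -0.7, 29.1]
opening: 0.005
[403.60780684  60.3231385   88.20773321] [-12.58684955  -0.71888005  29.09424175]
```

View pics/c29.png

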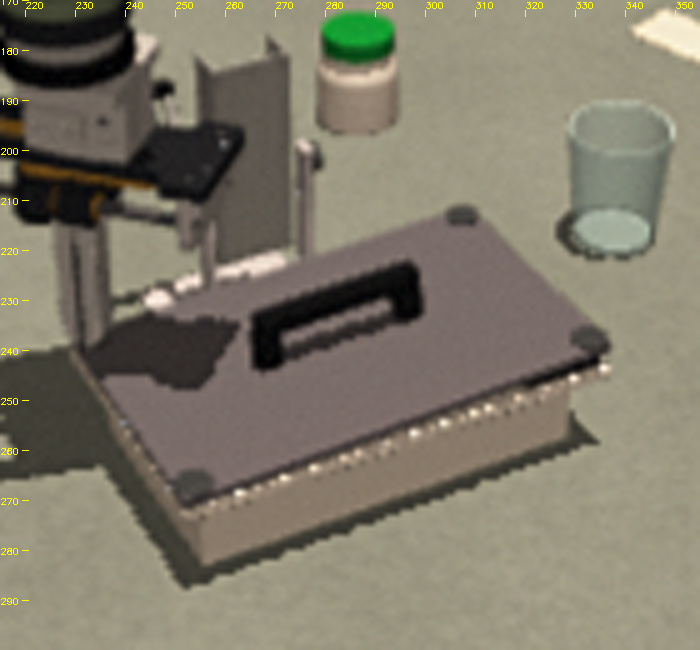

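seal1 is home too: z 88.2 at 29 N. I'll rise above the hopper and go to seal2.

```bash
python3 -m creep '[0,0,0.7,0,0,0,0, 0,-0.2,1.6,0,0,0,0, 0,-0.5,2.5,0,0,0,0, 0.5,-0.5,2.9,0,0,-1,0, 1.3,-0.5,2.9,0,0,-2.5,0, 2.1,-0.4,2.9,0,0,-4,0, 2.9,-0.2,2.9,0,0,-5.5,0, 3.7,0.1,2.9,0,0,-7,0]'; python3 -m creep '[0.42,0.285,0,0,0,-0.5,0, 0.42,0.285,-0.8,0,0,-0.5,0, 0.42,0.285,-1.6,0,0,-0.5,0, 0.42,0.285,-2.2,0,0,-0.5,0, 0.42,0.285,-2.32,0,0,-0.5,0, 0.42,0.285,-2.32,0,0,-0.5,0, 0.42,0.285,-2.32,0,0,-0.5,0]'
python3 - <<'E'
from h import *
s=arm.get_state();print(s['tool_pos'],s['force'],s['joint_pos'].round(1))
snap('scene','s30');crop('s30',210,120,360,270,'c30s',4)
snap('side','d30');crop('d30',215,150,355,300,'c30',4)
E
```

```text
time_s: 35.33
tool_pos: [628.1, 66.3, 258.9]
tcp_rot: [[-0.99, -0.139, -0.0], [-0.139, 0.99, -0.0], [0.0, -0.0, -1.0]]
force: [0.3, 0.0, 0.2]
opening: 0.004
time_s: 36.2
tool_pos: [653.5, 83.4, 122.9]
tcp_rot: [[-0.996, -0.093, 0.004], [-0.093, 0.996, 0.0], [-0.004, -0.0, -1.0]]
force: [-0.2, -0.6, -0.4]
opening: 0.006
[653.54431686  83.36678711 122.88542409] [-0.20530483 -0.58406046 -0.35235307] [ -0.2  27.   81.2   0.   71.6 -95.6]
```

View pics/c30s.png

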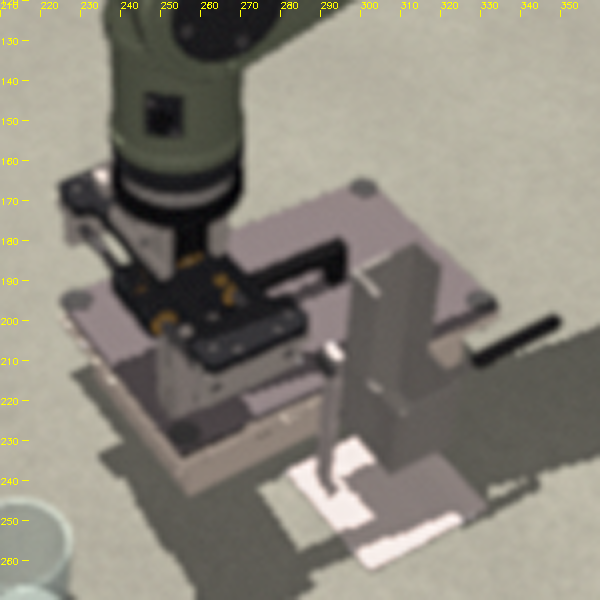

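View pics/c30.png

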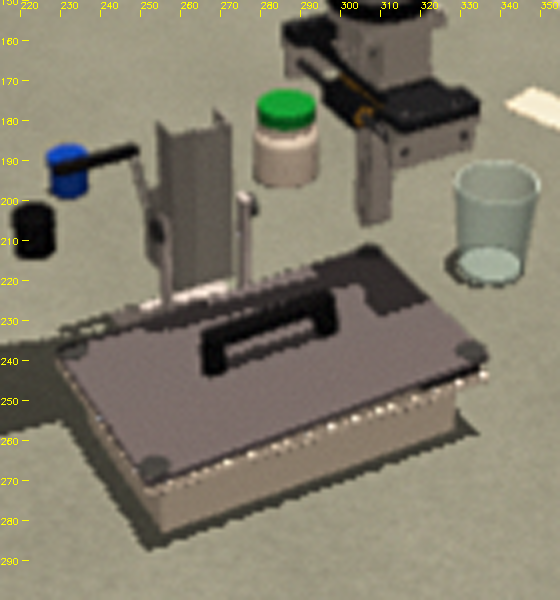

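```bash
python3 -m creep '[-0.035,0,-0.2,0,0,0,0, -0.035,0,-0.38,0,0,0,0, -0.035,0,-0.44,0,0,0,0, -0.035,0,-0.49,0,0,0,0, -0.035,0,-0.54,0,0,0,0, -0.035,0,-0.58,0,0,0,0, -0.035,0,-0.61,0,0,0,0, -0.035,0,-0.61,0,0,0,0]'
python3 - <<'E'
from h import *
s=arm.get_state();print(s['tool_pos'],s['force'])
E
```

```text
time_s: 37.3
tool_pos: [650.0, 83.9, 88.7]
tcp_rot: [[-0.996, -0.093, 0.0], [-0.093, 0.996, 0.0], [-0.0, 0.0, -1.0]]
force: [-9.0, 0.6, 21.9]
opening: 0.005
[649.99878832  83.88247404  88.68999786] [-8.9954561   0.64432051 21.90246558]
```

```bash
python3 -m creep '[0,0,-0.03,0,0,0,0, 0,0,-0.03,0,0,0,0, 0,0,-0.03,0,0,0,0]'
python3 - <<'E'
from h import *
s=arm.get_state();print(s['tool_pos'],s['force'])
snap('side','d31');crop('d31',215,150,355,300,'c31',4);snap('scene','s31');crop('s31',210,120,360,270,'c31s',4)
E
```

```text
time_s: 37.67
tool_pos: [650.1, 83.9, 88.6]
tcp_rot: [[-0.996, -0.093, 0.001], [-0.093, 0.996, 0.0], [-0.001, 0.0, -1.0]]
force: [-12.9, 0.8, 29.0]
opening: 0.002
[650.05162205  83.85978912  88.55546638] [-12.93335008   0.76826047  28.96310156]
```

View pics/c31.png

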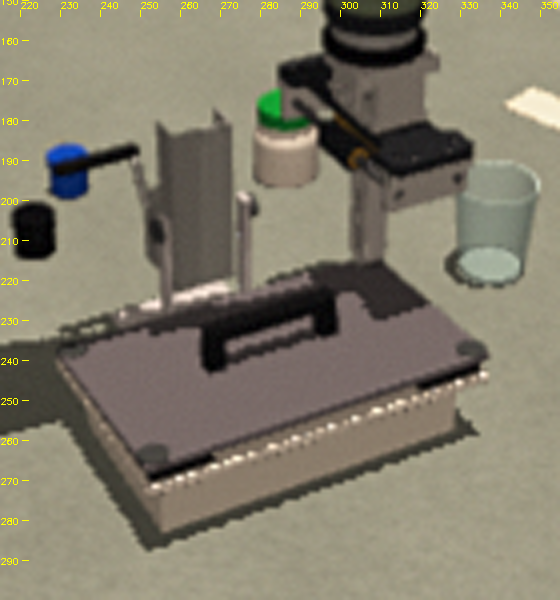

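View pics/c31s.png

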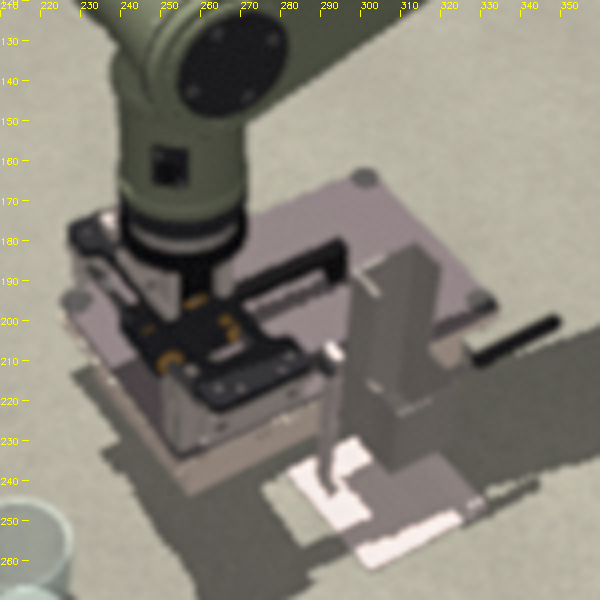

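seal2 is home: z 88.6 at 29 N. Last is seal3.

```bash
python3 -m creep '[0,0,0.5,0,0,0,0, 0,-0.3,1.1,0,0,0,0, 0.1,-1,1.1,0,0,0,0, 0.2,-1.8,1.1,0,0,0,0, 0.225,-2.39,0.9,0,0,0,0, 0.225,-2.39,0.6,0,0,0,0, 0.225,-2.39,0.6,0,0,0,0, 0.225,-2.39,0.6,0,0,0,0]'
python3 - <<'E'
from h import *
s=arm.get_state();print(s['tool_pos'],s['force'])
snap('side','d32');crop('d32',215,150,355,300,'c32',4)
E
```

```text
time_s: 38.78
tool_pos: [662.9, -58.6, 117.6]
tcp_rot: [[-0.996, -0.094, -0.001], [-0.094, 0.996, 0.001], [0.001, 0.001, -1.0]]
force: [0.3, 0.2, 0.5]
opening: 0.005
[662.93688245 -58.56612609 117.58196027] [0.32911633 0.21543912 0.51123036]
```

View pics/c32.png

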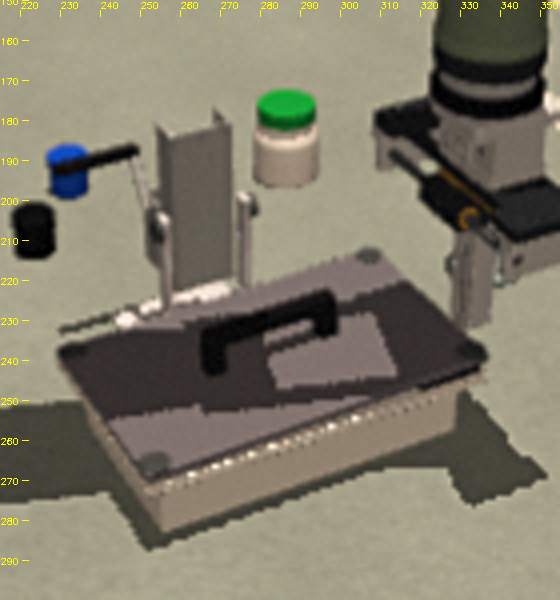

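```bash
python3 -m creep '[0.033,-0.03,-0.15,0,0,0,0, 0.033,-0.03,-0.3,0,0,0,0, 0.033,-0.03,-0.36,0,0,0,0, 0.033,-0.03,-0.41,0,0,0,0, 0.033,-0.03,-0.46,0,0,0,0, 0.033,-0.03,-0.5,0,0,0,0, 0.033,-0.03,-0.54,0,0,0,0, 0.033,-0.03,-0.54,0,0,0,0]'
python3 - <<'E'
from h import *
s=arm.get_state();print(s['tool_pos'],s['force'])
E
```

```text
time_s: 39.83
tool_pos: [665.1, -61.6, 88.2]
tcp_rot: [[-0.996, -0.093, -0.0], [-0.093, 0.996, 0.0], [0.0, 0.0, -1.0]]
force: [-7.0, 2.0, 14.7]
opening: 0.005
[665.09952947 -61.60724187  88.20218265] [-7.03071325  2.04374574 14.74239762]
```

```bash
python3 -m creep '[0,0,-0.03,0,0,0,0, 0,0,-0.05,0,0,0,0, 0,0,-0.05,0,0,0,0]'
python3 - <<'E'
from h import *
s=arm.get_state();print(s['tool_pos'],s['force'])
E
python3 -m creep '[0,0,0.4,0,0,0,0, 0,-0.2,1.2,0,0,0,0, 0,-0.8,2,0,0,0,0, -0.3,-1.6,2.7,0,0,0,0, -1,-2.4,2.9,0,0,0,0, -1.8,-3.2,2.9,0,0,0,0, -2.2,-3.8,2.9,0,0,0,0, -2.2,-3.8,2.9,0,0,0,0]';python3 - <<'E'
from h import *
s=arm.get_state();print(s['tool_pos'])
snap('side','d33');crop('d33',215,150,355,300,'c33',4);snap('scene','s33');crop('s33',210,120,360,270,'c33s',4)
E
```

```text
time_s: 40.2
tool_pos: [665.2, -61.6, 88.1]
tcp_rot: [[-0.996, -0.093, -0.0], [-0.093, 0.996, -0.0], [0.0, -0.0, -1.0]]
force: [-12.1, 3.3, 25.4]
opening: 0.007
[665.2085939  -61.59824097  88.13355747] [-12.05827707   3.29828438  25.39964309]
time_s: 41.2
tool_pos: [531.1, -293.3, 256.1]
tcp_rot: [[-0.996, -0.087, -0.0], [-0.087, 0.996, -0.001], [0.0, -0.001, -1.0]]
force: [0.3, 0.6, 0.3]
opening: 0.006
[ 531.05491488 -293.29029444  256.07426407]
```

View pics/c33.png

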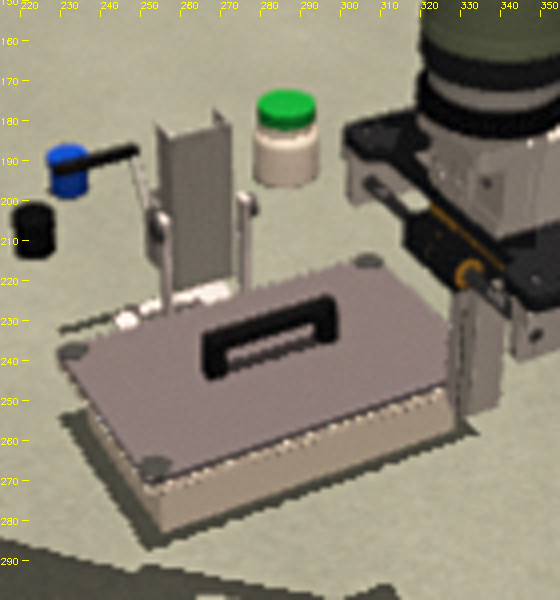

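View pics/c33s.png

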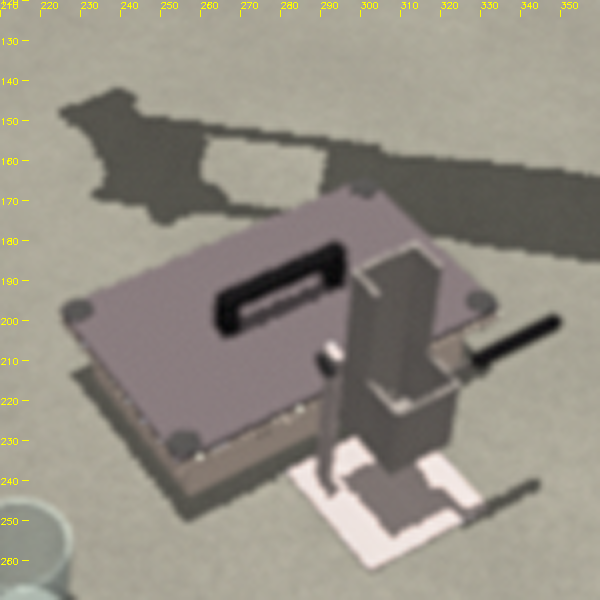

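View pics/s33.png

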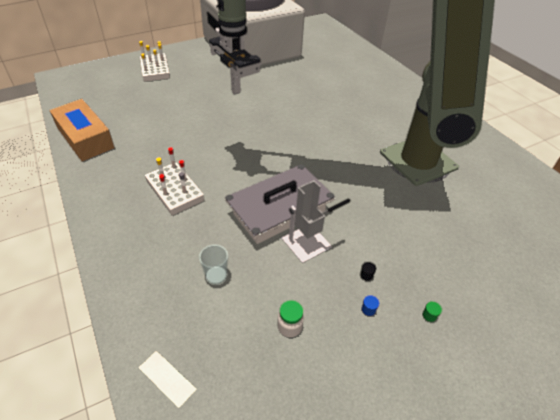

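All corners look flush. I'll check flatness by fitting the lid's plane to the discs in both views.

Run:
```python
from fitbox import *
from scipy.optimize import least_squares
def discs(fn,pred):
    s=load(fn);g=cv2.cvtColor(s['pixels'],cv2.COLOR_BGR2GRAY).astype(float); return s
p=(534.3,-1.0,np.radians(5.3))
D=[(-124,-72),(-124,72),(124,72),(124,-72)]
# compare same discs before pressing (d25/s25, z=74) and after (z=66): template-match displacement per disc
for a,b,cam in [('d25','d33','side'),('s25','s33','scene')]:
    A,B=load(a),load(b)
    for q in D:
        u0=proj(A,W(p,[(*q,74)]))[0]; u1=proj(A,W(p,[(*q,66)]))[0]
        c=np.round(u0).astype(int); h=7
        up=lambda im:cv2.resize(im,None,fx=8,fy=8,interpolation=cv2.INTER_CUBIC)
        T=up(A['pixels'][c[1]-h:c[1]+h,c[0]-h:c[0]+h]);S=up(B['pixels'][c[1]-h-7:c[1]+h+7,c[0]-h-7:c[0]+h+7])
        r=cv2.matchTemplate(S,T,cv2.TM_CCOEFF_NORMED);_,m,_,l=cv2.minMaxLoc(r)
        print(cam,q,'pred shift',(u1-u0).round(2),'seen',(np.array(l)/8-7).round(2),round(m,2))
```

```text
side (-124, -72) pred shift [0.13 2.32] seen [-0.25  0.75] 0.81
side (-124, 72) pred shift [0.19 2.23] seen [0.12 5.  ] 0.76
side (124, 72) pred shift [-0.07  2.14] seen [0.   2.12] 0.99
side (124, -72) pred shift [-0.17  2.24] seen [4.25 7.  ] 0.31
scene (-124, -72) pred shift [-0.18  2.  ] seen [ 0.88 -7.  ] 0.75
scene (-124, 72) pred shift [-0.34  2.  ] seen [-2.5   1.88] 0.73
scene (124, 72) pred shift [0.03 1.99] seen [-0.38  1.  ] 0.78
scene (124, -72) pred shift [0.16 2.01] seen [0.12 2.  ] 0.99
```

Template matching is only reliable on the two unshadowed discs, (124,72) in the side view and (124,-72) in the scene view. Both dropped by the predicted 8 mm (2.12 and 2.00 px). For the other two I compared disc centres by eye in the side crops: (253.6,264.4)→(254.3,266.7) and (232.6,235.6)→(233.2,238.0), about 2.3 px, which also matches. I'm handing in.

Run:
```python
from h import *
print(arm.job_done())
```

```text
the job is handed in; nothing more can be done
None
```

The job is handed in, at about 41 s of the 210 s allowed, and my last checks show the box packed and sealed.

- **Jars:** Two red-capped jars were present. I set one upright in each bay and left the black, blue and green look-alikes alone.
- **Canisters and hopper:** I tipped the hopper to its stop and counted all four canisters in the trough, then stood it upright again.
- **Lid:** I laid it on the gasket and pressed the corners in the order seal0, seal1, seal2, seal3. Each stopped at tool height 88.1–88.6 mm (88 expected for fully home) under 25–35 N.

**Last checks:** The final pictures show the lid flat on the rim and the hopper upright. The rack, pot and beaker show no visible shift.

**What disagreed or was imperfect:**
- The automatic check of how far the lid's corners dropped worked on only two discs, seal2 and seal3. Both matched the expected 8 mm. On the rest, shadows and the arm in view spoiled the match, so I compared seal0 and seal1 by eye in the side view. They agreed with 8 mm, but less precisely.
- The side and scene cameras disagreed by up to about 10 mm in y, so I relied mainly on the wrist camera for positions.
- Setting down the first jar gave a brief 38 N reading through the fingers, and the jar stayed upright.

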